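# Lift the ring stack off its jig with the T-foot key

## Robot

A 6-joint arm with a two-finger parallel gripper is mounted at the origin on a cart in front of the work surface, level with it; the furniture and walls round the work are solid. World frame = base frame: x ahead of the robot, y to its left, z up, the work surface at z = 0. Lengths are in mm, angles in rad, forces in N, time in s.
With the tool pointing down it reaches from about 350 to 775 mm from the base axis. Payload 7.3 kg.
Tool frame: the origin (TCP) lies between the finger pads; the fingertips stand 8 mm ahead of it and the grasp point (between the pads) lies 11 mm behind it; y points along the fingers, z is the direction in which the jaws open and shut, and the axes are right-handed (so a half turn about y gives the same grasp; the last joint's range is limited). The gripper opens to 92 mm and grips with 3 to 60 N. Pads are 19 mm wide; open, the fingers measure 130 mm over their backs; the gripper's body (75 mm by 190 mm) begins 47 mm behind the grasp point.
Start: joints at [-1.39, 0.342, 1.524, -0, 1.275, -0.146], TCP at [168.555, -497.226, 234.741] pointing down, gripper open.
Joint ranges: [-2.53, 2.53], [-0.77, 2.02], [0.04, 2.7], [-1, 4.14], [0.28, 2.66], [-3.11, 3.11]. Speed limits (rad/s): [2.57, 2.57, 3.14, 3.14, 3.14, 3.14].

## Interface

Orientations are given as [roll, pitch, yaw] about the fixed x, y, z axes, in that order (R = Rz(yaw) Ry(pitch) Rx(roll)).
In Python, from plant import bot, vision, job gives the robot as it stands. The module is installed in compiled form; this text tells all that it offers.
- The arm moves only by the tool arm_command, never from a script. Its argument "deltas" is a list of rows, each a list of 4 numbers: the shift along the tool's x, y, z in m, then the turn about the tool's y in degrees. In form: [[x, y, z, twist], ...]. A call has 1 to 5 rows; each row shifts and turns the commanded pose from where the row before left it, along the tool's axes as they then stand; what a row does not reach is not made up. A row lasts 1/10 s, in which the tool goes at most 50 mm and 8.59 degrees, less where a joint would pass 70% of its speed; a pose out of reach is approached as far as the arm can. A call is refused whole if a number of a shift passes 0.05 or a number of a turn 8.59, either way. A call with a gripper value outside its range is refused whole. "claw" is the closure in counts, from 0 (fully open) to 255 (shut), set as the call begins (left out, the last holds). The fingers move at their own pace and stop on an object; the grip force is fixed at half the most. Time passes only in rows, so rows that do not move let the fingers close. It gives the time, the measured TCP pose, the force and the opening at its end, in the units of the state.
- bot.get_obs(): the state, without advancing time (a new reading comes with each control period).
- vision.capture(name): name is "side" or "top"; returns a dict with "img" (384x512x3 uint8, red, green, blue), "camera_matrix" (3x3 intrinsics, pixels), "world_to_cam" (4x4, takes a point from world to camera coordinates). Camera axes: x right, y down, z forward; pixel columns grow to the right and rows downward; lengths in mm; the calibration is good to about 2 mm. A picture is of the moment at which its call begins. There is no depth.
- job.close_job(): hands the job in, once; it reports no verdict.
Trained networks look in a picture, given as the dict that the camera call returned (one of the last four; its "shot" number tells which), for a name from the list of things; names that differ only in an ending like _2 or _b are one class to them, and where a whole thing is asked for, a point or a joint stands for the part that bears it (a point fixed in the world has none). Each returns a list of dicts, best first, with "confidence" (0 to 1); they miss things now and then, are a little off and sometimes report something else, mostly with a low value. They report only what shows in the picture. A call takes as long as a camera call. They do not tell look-alikes from the thing itself.
- vision.find_in(picture, name): "xyz" ([x, y, z] in mm, in the coordinates of the camera as it stood for that picture, good to about 4 mm: the middle of the surface that is visible of it).
- vision.regions_of(picture, name): "mask" (384x512 bool, what is visible of it).
The state is a dict: "time": time; "joint_positions": joint angles; "dq": joint speeds; "tau": joint torques, N m; "tool_pos": TCP position; "tcp_rot": TCP orientation; "contact_force": force on the tool from outside, world axes, zero at the start; "moment": the same for the moment, N m; "grip_width": finger opening in mm.
Only numpy, scipy, OpenCV 4.12 (cv2) and the standard library are available. Lean on these libraries where they do the work, as an engineer would, in place of code of your own. Each camera call takes 0.05 s, during which the arm holds its last target. There are 200 camera calls.

## Task

Take the lifting key out of its socket block, lower it through the three stacked rings, feel gently for the slot of the carrier plate beneath them, pass the key's foot through the slot and turn the key so that the foot catches under the plate. Lift plate and rings off the jig together, set the stack down gently in the middle of the drying stand, let go and leave the key standing upright in it. Press only lightly on the jig and the stand (less than 2.5 kg), do not touch the rings with the gripper, and leave the bottles, beaker and vial where they are.

Things in the scene. Friction and masses are not known exactly. Their poses are not given: they have to be found in the camera images.
- key: Loose upright lifting key, 109 mm tall, 90 g, standing in the socket block. Origin: centre of the foot's underside, z up. Foot: steel crossbar 22 mm along the key's x, 10 mm along y, z 0 to 6 mm; neck 10 mm thick, z 6 to 14.5; drum 25 mm in diameter, z 14.5 to 45.5, lower edge chamfered to a flat face of 21 mm diameter; shaft 10 mm thick to z 66; grip above.
- key_grip (a point): Middle of the key's black square grip, 88 mm above the key's origin, same axes. The grip is 16 x 16 mm with sides along the key's x and y, and reaches from 66 to 108 mm above the key's origin. Hold it here from above.
- holder: Fixed grey socket block, 68 x 68 mm, 38 mm high, with a round upright hole of 27 mm diameter whose floor is 6 mm above the worktop; the key stands in it. Origin: centre of the underside.
- jig: Fixed white jig, 82 x 82 mm; origin: centre of the underside. Four steel pins, 6 mm thick, stand round the rings on a 32 mm radius, up to 50 mm above the worktop. A round well, 31 mm wide, in its middle, from 6 to 22 mm above the worktop: under the plate the foot can turn freely in it.
- jig_seat (a point): Jig axis at the ledge round the well, 22 mm above the worktop; axes are the jig's. With the key fully down the drum's lower face sits on the carrier plate and the key's origin is 7.5 mm below this point. From there 1.5 mm of free lift remain before the foot, turned 60 to 90 degrees across the slot, catches the plate. The hanging plate can tip on the narrow foot if jerked: carry smoothly.
- plate_top (a point): On the jig axis, 29 mm above the worktop: start height of the upper face of a square steel carrier plate, 40 x 40 x 7 mm, 50 g (its pose is not given; this point stays with the jig, axes the jig's). A slot 26 x 13 mm goes through its middle, its long direction anywhere within 30 degrees either side of the jig's x. The foot drops through when within about 6 degrees of it, else it rests on top.
- ring_low: Lowest of three equal loose aluminium rings: 54 mm outside, hole 28 mm, 9 mm high, 45 g. Origin: centre of the underside. It lies on the carrier plate, which short walls keep from turning (1 mm play each side). The rings have up to 2 mm of sideways play inside the pins.
- ring_mid: Middle ring, same size, lies on ring_low.
- ring_top: Top ring, same size, lies on ring_mid; its upper face starts 56 mm above the worktop.
- stand: Fixed drying stand: dark base 100 x 90 mm, 6 mm thick, with two white rails 90 mm long along its x, 26 mm wide, tops 26 mm above the worktop, 28 mm apart along y. Origin: centre of the underside.
- stand_top (a point): Middle of the drying stand between the rails, at the height of their upper faces. The carrier plate shall rest across both rails, with the key's foot hanging in the gap.
- media_bottle: Bystander: loose bottle, 56 mm in diameter, 107 mm tall. Origin at the underside.
- agar_bottle: Bystander: loose bottle, 56 mm in diameter, 107 mm tall. Origin at the underside.
- beaker: Bystander: small glass beaker, 48 mm in diameter, 57 mm tall. Origin at the underside.
- vial: Bystander: small vial with cap, 21 mm in diameter, 47 mm tall. Origin at the underside.
Not all that is in view belongs to the job. Leave any green or yellow look-alike of the ring_top alone.

How it is judged (in metres and radians):
On the way:
1. all three rings hang on the key together, more than 40 mm above the place where they lay (z of ring_low in the frame of jig_seat above 0.047 m and z of ring_mid in the frame of jig_seat above 0.056 m and z of ring_top in the frame of jig_seat above 0.065 m and distance between ring_low and key below 0.022 m and distance between ring_mid and key below 0.031 m and distance between ring_top and key below 0.04 m), for 0.2 s.
At the end, for the whole second after the job is handed in: The stack rests on the drying stand: lowest ring within 12 mm of the stand's middle and all three rings lying on the plate on the rails (heights within 3 mm), the key through them (within 8 mm of the rings' middle), its foot below the rail tops, upright within 0.2 rad, all at rest and released (horizontal distance between ring_low and stand_top below 0.012 m and z of ring_low in the frame of stand_top between 0.004 and 0.01 m and z of ring_mid in the frame of stand_top between 0.013 and 0.019 m and z of ring_top in the frame of stand_top between 0.022 and 0.028 m and horizontal distance between each of ring_mid, ring_top and key below 0.008 m and z of key in the frame of stand_top below -0.004 m and angle between key's own z axis and vertical below 0.2 rad and linear speed of each of key, ring_top below 0.02 m/s); the robot touches nothing.
It fails at once if the jig, or what lies in it, is pressed with more than 25 N (contact force between jig and anything else above 25 N).
It fails at once if the stand is struck or pressed with more than 25 N (contact force between stand and anything else above 25 N).
It fails at once if the gripper touches a ring (contact force between any of ring_low, ring_mid, ring_top and the fingers above 1 N).
It fails at once if a bottle, the beaker or the vial is moved by more than 20 mm (distance of any of media_bottle, agar_bottle, beaker, vial from where it was at the start of the episode above 0.02 m).
It also fails if it takes over 72 s, if anything falls off the work surface, if the arm or the gripper's body presses on something with over 40 N, if the wrist force passes 120 N, or if a joint passes its speed limit or range.

## Working session

There is one attempt and no reset: what is moved stays moved. The work goes in short steps, Python scripts to look and compute and a tool call to move; the robot and the scene stay as the last step left them, time stands still between calls to the robot, and variables do not carry over. Pictures are saved under pics/ and viewed, about 8 in all and at most 12, crops included, and the job is handed in when it is done.

Besides the shell and the picture viewer there is one more tool, called after "Call:" by a JSON object that holds its "name" and its "arguments", one argument or row to a line. arm_command: Moves the arm, as the interface text tells. Its arguments: {"type":"object","properties":{"deltas":{"type":"array","items":{"type":"array","items":{"type":"number"}}},"claw":{"type":"number"}},"required":["deltas"]}

```bash
mkdir -p pics
cat > h.py <<'E'
import numpy as np, cv2
from plant import bot, vision, job
def cap(n):
    return vision.capture(n)
def world(p,xyz):
    T=np.linalg.inv(p["world_to_cam"]); return (T@np.r_[xyz,1])[:3]
def proj(p,w):
    c=(p["world_to_cam"]@np.r_[w,1])[:3]; u=p["camera_matrix"]@c; return u[:2]/u[2]
def onz(p,uv,z):
    T=np.linalg.inv(p["world_to_cam"]); d=T[:3,:3]@np.linalg.inv(p["camera_matrix"])@np.r_[uv,1]; o=T[:3,3]
    return o+d*(z-o[2])/d[2]
def save(p,n,box=None,s=1):
    im=p["img"]
    if box: im=im[box[1]:box[3],box[0]:box[2]]
    cv2.imwrite("pics/"+n,cv2.resize(im[:,:,::-1],None,fx=s,fy=s,interpolation=cv2.INTER_CUBIC))
E
python3 - <<'E'
from h import *
np.set_printoptions(precision=1,suppress=True)
o=bot.get_obs();print(o["time"],o["tool_pos"],o["tcp_rot"],o["contact_force"],o["grip_width"])
P={n:cap(n) for n in("top","side")}
ims=[]
for n,p in P.items():
    save(p,n+"0.png"); ims.append(p["img"])
    print(n,np.linalg.inv(p["world_to_cam"])[:3,3])
    for k in["key","key_grip","holder","jig","ring_top","stand","media_bottle","agar_bottle","beaker","vial"]:
        for r in vision.find_in(p,k)[:3]:
            w=world(p,r["xyz"]);print(k,w,proj(p,w),round(r["confidence"],2))
cv2.imwrite("pics/both.png",cv2.resize(np.vstack(ims)[:,:,::-1],None,fx=.78,fy=.78))
E
```

```text
0.0 [ 168.5 -496.8  234.1] [-1.6  0.  -2.8] [ 0.6 -0.2  0.6] 91.67219588852649
top [ 427.9  -29.4 1056.6]
key [506.  215.1  84.5] [163.5 199.9] 0.44
key_grip [507.6 214.7  86.2] [163.5 199.2] 0.63
holder [496.1 205.5  37.3] [171.6 205.3] 0.83
jig [ 469.3 -249.    21.9] [345.4 217.7] 0.66
ring_top [ 460.2 -159.3    9.6] [310.6 220.9] 0.81
ring_top [ 371.2 -239.6    5.8] [341.  255.1] 0.65
ring_top [ 478.8 -263.6   54.7] [353.8 213.5] 0.59
stand [471.2 -36.9  28.8] [264.6 216. ] 0.83
media_bottle [689.2 -62.2  81.9] [275.4 129.1] 0.83
media_bottle [468.2 -39.3  28.4] [265.4 217.1] 0.53
media_bottle [642.8 171.4  16. ] [187.8 151.7] 0.39
agar_bottle [ 663. -137.   79.] [304.9 139.8] 0.83
beaker [640.9 171.9  16.5] [187.6 152.3] 0.88
side [ 345.2 -783.9  423.9]
key [514.6 214.8  78.6] [228. 164.] 0.63
key_grip [509.7 215.5  81.5] [226.1 163.1] 0.58
holder [512.3 212.3  77.8] [227.3 164.6] 0.2
jig [ 470.2 -295.5   20.9] [259.1 297.8] 0.77
ring_top [ 474.4 -269.5   52.6] [257.4 272.1] 0.96
ring_top [ 455.6 -159.5    8.8] [234.3 260.5] 0.81
ring_top [ 371.5 -239.1    4.8] [195.5 294.4] 0.68
stand [469.3 -68.5  16.2] [232.1 234. ] 0.78
media_bottle [685.4 -70.5  92.8] [327.2 191.2] 0.69
agar_bottle [ 469.2 -292.    22.7] [258.  295.7] 0.74
agar_bottle [ 664.9 -160.6   56.3] [335.1 225.7] 0.56
agar_bottle [511.7 212.5  80.5] [227.1 163.7] 0.5
beaker [638.3 154.7  48.6] [276.5 177. ] 0.49
beaker [ 466.2 -291.3   22.2] [256.1 296. ] 0.48
vial [ 612.8 -257.    25.9] [330.4 268.9] 0.59
vial [468.3 -70.5  18.4] [231.8 233.6] 0.51
```

View pics/top0.png

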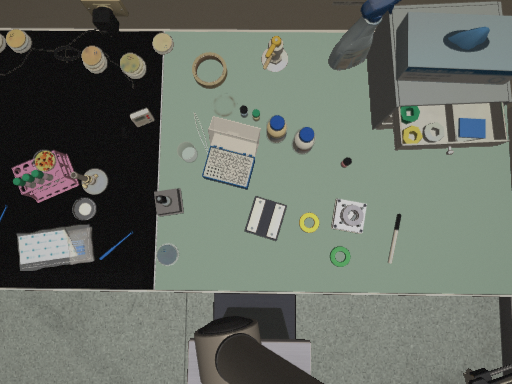

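View pics/side0.png

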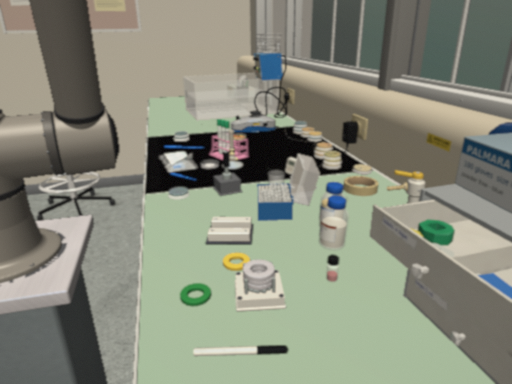

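Top view: the key in the socket is at (163,199), the aluminium stack in the white jig at (350,215) and the stand at (266,218). The look-alikes are the yellow ring (310,222), the green ring (341,256), and the rings in the tray at (411,113), (412,134) and (433,131). I'm choosing the aluminium stack inside the jig pins. Next come close crops and fits.

Run:
```python
from h import *
np.set_printoptions(precision=1,suppress=True)
acc=[]
for i in range(2):
  pass
t=cap("top"); s=cap("side")
def rect(p,k,z,w):
    best=None
    for r in vision.regions_of(p,k):
        m=r["mask"].astype(np.uint8); c=cv2.findNonZero(m)
        if c is None: continue
        q=np.array([onz(p,x,z)[:2] for x in c[:,0].astype(float)],np.float32)
        print(k,"conf",round(r["confidence"],2),"n",len(c),cv2.minAreaRect(q),"mean",q.mean(0))
rect(t,"holder",38,68);rect(t,"jig",22,82);rect(t,"stand",6,100);rect(t,"ring_top",56,54);rect(t,"key_grip",108,16)
rect(s,"key_grip",88,16);rect(s,"ring_top",56,54);rect(s,"stand",26,0)
def tile(p,c,h=24,S=384): 
    x,y=map(int,c); return cv2.resize(p["img"][y-h:y+h,x-h:x+h],(S,S),interpolation=cv2.INTER_CUBIC)
a=np.hstack([tile(t,(168,202)),tile(t,(350,215))]); 
b=np.hstack([tile(s,(227,175)),tile(s,(258,282),30)])
cv2.imwrite("pics/crop1.png",cv2.resize(np.vstack([a,b])[:,:,::-1],(600,600)))
```

```text
holder conf 0.9 n 535 ((504.857421875, 214.50904846191406), (68.41907501220703, 70.23358917236328), 10.5227632522583) mean [503.  209.9]
jig conf 0.93 n 610 ((474.2743835449219, -257.017578125), (85.1613540649414, 81.6378402709961), 80.31303405761719) mean [ 474.  -251.7]
stand conf 0.79 n 1323 ((466.4910888671875, -38.65943908691406), (93.68052673339844, 103.70055389404297), 72.31155395507812) mean [466.9 -38.6]
stand conf 0.64 n 508 ((710.1094970703125, -67.61742401123047), (78.30352020263672, 57.44872283935547), 0.5004474520683289) mean [708.3 -67. ]
ring_top conf 0.66 n 272 ((474.94744873046875, -259.8922424316406), (51.33195114135742, 52.632625579833984), 44.95782470703125) mean [ 474.8 -259.8]
ring_top conf 0.56 n 216 ((454.76861572265625, -147.06373596191406), (45.64015579223633, 48.14877700805664), 89.98699188232422) mean [ 455.1 -147.4]
ring_top conf 0.53 n 281 ((371.699462890625, -225.83154296875), (47.654541015625, 49.833919525146484), 89.50540161132812) mean [ 371.5 -225.7]
key_grip conf 0.67 n 120 ((503.8559875488281, 210.0928955078125), (36.47148132324219, 21.3831214904
[... 518 characters left out ...]
43.6158142089844, -230.5520477294922), (58.80418014526367, 44.21258544921875), 49.970726013183594) mean [ 444.2 -231.4]
ring_top conf 0.53 n 182 ((635.7437133789062, 145.54135131835938), (92.40232849121094, 41.61608123779297), 73.90750122070312) mean [633.9 141. ]
ring_top conf 0.3 n 1289 ((457.2195739746094, -119.32412719726562), (119.4167709350586, 92.7224349975586), 74.78780364990234) mean [ 456.4 -125.4]
stand conf 0.91 n 1189 ((467.3740539550781, -66.17577362060547), (120.30429077148438, 95.29994201660156), 74.54155731201172) mean [465.2 -70.8]
stand conf 0.31 n 1372 ((473.8111877441406, -278.3579406738281), (106.8605728149414, 81.60458374023438), 79.72064208984375) mean [ 470.1 -293. ]
```

View pics/crop1.png

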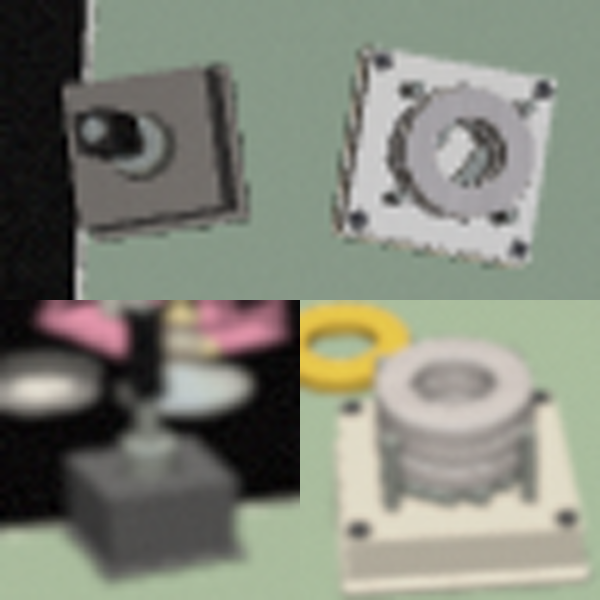

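```bash
cat > fit.py <<'E'
from h import *
from scipy.optimize import minimize
def box(w,d,z0,z1): return np.array([[x,y,z] for x in(-w/2,w/2) for y in(-d/2,d/2) for z in(z0,z1)])
def cyl(r,z0,z1): 
    a=np.linspace(0,2*np.pi,48,endpoint=False); return np.vstack([np.c_[r*np.cos(a),r*np.sin(a),0*a+z] for z in(z0,z1)])
S=8
def sil(p,pts,x,off):
    c,s=np.cos(x[2]),np.sin(x[2]); R=np.array([[c,-s,0],[s,c,0],[0,0,1]])
    w=pts@R.T+[x[0],x[1],0]
    uv=np.array([proj(p,q) for q in w])
    h=cv2.convexHull(((uv-off+.5)*S).astype(np.float32))
    im=np.zeros((70*S,70*S),np.uint8); cv2.fillConvexPoly(im,np.round(h).astype(np.int32),1)
    return cv2.resize(im.astype(np.float32),(70,70),interpolation=cv2.INTER_AREA)
def fit(views,pts,x0,step=(4,4,.15)):
    """views: list of (pic,mask)"""
    V=[]
    for p,m in views:
        c=np.argwhere(m).mean(0)[::-1]; off=np.round(c)-35
        M=np.zeros((70,70),np.float32)
        for v in range(70):
            for u in range(70):
                a,b=int(off[1]+v),int(off[0]+u)
                if 0<=a<384 and 0<=b<512: M[v,u]=m[a,b]
        V.append((p,M,off))
    def cost(x):
        t=0
        for p,M,off in V:
            s=sil(p,pts,x,off); t+=1-np.minimum(s,M).sum()/np.maximum(s,M).sum()
        return t/len(V)
    x0=np.array(x0,float); best=None
    for dy in(-.3,0,.3):
        a=x0+[0,0,dy]; sx=np.vstack([a]+[a+np.eye(3)[i]*step[i] for i in range(3)])
        r=minimize(cost,a,method="Nelder-Mead",options=dict(initial_simplex=sx,maxiter=90,xatol=.05,fatol=1e-4))
        if best is None or r.fun<best.fun: best=r
    return best.x,best.fun
def mask(p,k,near):
    rs=vision.regions_of(p,k); uv=proj(p,near)
    rs=[r for r in rs if r["mask"].any()]
    r=min(rs,key=lambda r:np.hypot(*(np.argwhere(r["mask"]).mean(0)[::-1]-uv)))
    return r["mask"]
E
python3 - <<'E'
from fit import *
np.set_printoptions(precision=3,suppress=True)
t=cap("top"); s=cap("side")
J={"holder":(box(68,68,0,38),(504,207,.18)),"jig":(box(82,82,0,22),(474,-253,-.17)),"stand":(box(100,90,0,6),(466,-38,-.3)),
"ring_top":(cyl(27,47,56),(476,-262,0)),"key_grip":(box(16,16,66,108),(506,210,.2))}
M={}
for k,(b,x0) in J.items():
    n=np.r_[x0[:2],b[:,2].mean()]; vs=[(p,mask(p,k,n)) for p in(t,s)]
    M[k]=vs
    for nm,v in(("top",vs[:1]),("side",vs[1:]),("both",vs)):
        print(k,nm,*fit(v,b,x0),[int(q[1].sum()) for q in v])
E
```

```text
holder top [506.875 216.615   0.082] 0.3152114748954773 [531]
holder side [509.126 216.838  -0.034] 0.19234931468963623 [448]
holder both [507.952 216.737   0.009] 0.25986120104789734 [531, 448]
jig top [ 474.445 -259.247   -0.163] 0.40850162506103516 [618]
jig side [ 478.    -260.405   -0.172] 0.3591274619102478 [1268]
jig both [ 476.082 -259.59    -0.169] 0.3959723114967346 [618, 1268]
stand top [466.813 -39.811  -0.282] 0.042048752307891846 [1251]
stand side [470.457 -37.883  -0.265] 0.21000152826309204 [1210]
stand both [468.139 -39.151  -0.279] 0.1417553722858429 [1251, 1210]
ring_top top [ 474.735 -260.089   -0.25 ] 0.25603431463241577 [293]
ring_top side [ 477.935 -259.057   -0.109] 0.18510669469833374 [499]
ring_top both [ 475.658 -260.384   -0.201] 0.2360977828502655 [293, 499]
key_grip top [505.533 212.106   0.207] 0.35630089044570923 [128]
key_grip side [509.636 217.617   0.063] 0.46073687076568604 [181]
key_grip both [506.879 212.771   0.272] 0.4521930515766144 [128, 181]
```

```bash
cat >> h.py <<'E'
from scipy.spatial.transform import Rotation as Ro
def go(target=None,zdir=None,twist=0):
    """remaining tool-axis shift (m) to the world target after twisting so that the tool z points at zdir (deg)"""
    o=bot.get_obs(); R=Ro.from_euler("xyz",o["tcp_rot"]).as_matrix()
    psi=np.degrees(np.arctan2(R[1,2],R[0,2]))
    tw=0
    if zdir is not None: tw=-((zdir-psi+180)%360-180)
    R2=R@Ro.from_euler("y",tw,degrees=True).as_matrix()
    print("t %.2f pos %s zdir %.2f ydir %s F %s w %.1f"%(o["time"],np.round(o["tool_pos"],1),psi,np.round(R[:,1],3),np.round(o["contact_force"],1),o["grip_width"]))
    if target is not None: print("twist %.2f shift mm (after twist) %s"%(tw,np.round(R2.T@(np.array(target)-o["tool_pos"]),1)))
    return o,R
E
python3 - <<'E'
from h import *
np.set_printoptions(precision=1,suppress=True,linewidth=150)
o,R=go([507,214,200],-99); print(np.round(o["joint_positions"],2)); print(R)
s=cap("side");t=cap("top")
g=s["img"].astype(int).max(2)
u,v=proj(s,[507,214,88]).round().astype(int);print(u,v,proj(s,[507,214,108]),proj(s,[507,214,66]))
print(g[v-10:v+14,u-10:u+11])
# holder corners from crop
c=np.array([[64,88],[206,68],[228,210],[90,228]])/6.25+[144,178]-.5
print(np.array([onz(t,q,38)[:2] for q in c]),np.mean([onz(t,q,38)[:2] for q in c],0))
E
```

```text
t 2.20 pos [ 168.6 -497.2  234.7] zdir -71.28 ydir [ 0. -0. -1.] F [-1.   0.3  0.3] w 92.0
twist 27.72 shift mm (after twist) [-223.    34.7 -755.4]
[-1.4  0.3  1.5 -0.   1.3 -0.1]
[[-0.9  0.   0.3]
 [-0.3 -0.  -0.9]
 [ 0.  -1.   0. ]]
225 161 [224.9 154.2] [225.5 168.6]
[[116 130 139 150 159 169 160 144 142 146 145 139 137 127 115 132 157 152 127 138 168]
 [182 198 201 192 177 169 152 122  97  99 104  97  84  82 108 156 188 186 162 166 194]
 [218 224 223 211 193 179 157 115  68  49  57  51  45  69 120 174 203 203 190 186 201]
 [220 222 222 222 213 205 185 144  81  35  27  26  29  67 115 160 180 183 174 179 188]
 [201 210 217 222 222 222 210 172 104  39  18  21  30  63 109 145 161 163 157 161 172]
 [169 191 204 212 215 218 215 183 111  40  20  23  29  64 115 154 170 170 167 167 179]
 [114 144 168 183 192 205 207 178 109  40  18  20  29  64 122 166 183 186 182 182 193]
 [ 53  82 107 131 154 177 188 165 101  38  20  19  26  61 113 155 173 177 176 179 190]
 [ 46  50  53  70  93 118 136 122  77  29  19  19  23  50  95 135 149 152 154 158 163]
 [ 73  70  55  44  40  54  68  68  46  22  22
[... 635 characters left out ...]
87 190 185 181]
 [ 63  43  27  16   9  10  17  26  45  69  95 113 116 126 144 152 152 153 153 148 140]
 [ 23  13   9  10  10  12   9  11  31  65 100 120 114  98  90  90  91  91  91  87  79]
 [ 10   9  10  10   7   8  11  14  31  64 101 118 111  80  49  34  32  31  33  31  28]
 [ 10  16  16   9   9  11  10  25  45  75 104 120 114  92  67  43  23  17  19  10   7]
 [  9  11   7   9  10   9  22  54  85 106 120 127 126 119 114  94  64  51  47  32  20]
 [ 10  14  12  13  16  24  45  84 122 141 143 141 142 146 147 131 100  86  80  60  36]
 [ 26  29  34  39  42  51  69 100 133 152 157 157 155 156 152 135 112 103  99  85  63]]
[[531.4 253.2]
 [540.4 194. ]
 [481.1 182.9]
 [473.  240.1]] [506.5 217.6]
```

Call:
{"name": "arm_command", "arguments": {
  "deltas": [
    [0, 0, 0, 6.93],
    [0, 0, 0, 6.93],
    [0, 0, 0, 6.93],
    [0, 0, 0, 6.93]
  ]
}}

```text
time: 2.7
tool_pos: [168.6, -497.2, 234.7]
tcp_rot: [-1.571, 0.0, 2.98]
contact_force: [-0.7, 0.6, 0.0]
grip_width: 91.6
```

Call:
{"name": "arm_command", "arguments": {
  "deltas": [
    [-0.01245, 0, -0.0421, 0],
    [-0.01245, 0, -0.0421, 0],
    [-0.01245, 0, -0.0421, 0],
    [-0.01245, 0, -0.0421, 0],
    [-0.01245, 0, -0.0421, 0]
  ]
}}

```text
time: 3.2
tool_pos: [263.4, -297.5, 234.8]
tcp_rot: [-1.57, 0.0, 2.984]
contact_force: [1.0, -0.1, -0.6]
grip_width: 91.9
```

Call:
{"name": "arm_command", "arguments": {
  "deltas": [
    [-0.01245, 0, -0.0421, 0],
    [-0.01245, 0, -0.0421, 0],
    [-0.01245, 0, -0.0421, 0],
    [-0.01245, 0, -0.0421, 0],
    [-0.01245, 0, -0.0421, 0]
  ]
}}

```text
time: 3.7
tool_pos: [357.8, -99.2, 235.0]
tcp_rot: [-1.57, 0.001, 2.984]
contact_force: [0.3, -0.5, -0.7]
grip_width: 91.8
```

Call:
{"name": "arm_command", "arguments": {
  "deltas": [
    [-0.01245, 0, -0.0421, 0],
    [-0.01245, 0, -0.0421, 0],
    [-0.01245, 0, -0.0421, 0],
    [-0.01245, 0, -0.0421, 0],
    [-0.01245, 0, -0.0421, 0]
  ]
}}

```text
time: 4.2
tool_pos: [452.3, 99.2, 234.9]
tcp_rot: [-1.571, 0.001, 2.985]
contact_force: [1.2, -0.5, 0.7]
grip_width: 92.0
```

Call:
{"name": "arm_command", "arguments": {
  "deltas": [
    [-0.01245, 0.01, -0.0421, 0],
    [-0.01245, 0.01, -0.0421, 0],
    [-0.01245, 0.01, -0.0421, 0],
    [0, 0, 0, 0]
  ]
}}

```text
time: 4.6
tool_pos: [509.0, 220.2, 202.5]
tcp_rot: [-1.571, -0.002, 2.989]
contact_force: [-0.4, -0.7, 0.9]
grip_width: 91.9
```

Run:
```python
from h import *
o,R=go([508,216,84],-99); print(np.round(o["joint_positions"],2))
```

```text
t 4.60 pos [509.  220.2 202.5] zdir -98.77 ydir [-0.002  0.001 -1.   ] F [-0.4 -0.7  0.9] w 91.9
twist 0.23 shift mm (after twist) [1.000e-01 1.185e+02 4.300e+00]
[0.27 0.42 1.49 0.   1.23 1.99]
```

Call:
{"name": "arm_command", "arguments": {
  "deltas": [
    [0, 0.03, 0, 0],
    [0, 0.03, 0, 0],
    [0, 0.03, 0, 0],
    [0, 0.028, 0, 0],
    [0, 0, 0, 0]
  ]
}}

```text
time: 5.1
tool_pos: [505.9, 215.0, 83.5]
tcp_rot: [-1.568, -0.007, 2.984]
contact_force: [-0.5, -0.0, -0.7]
grip_width: 91.8
```

Run:
```python
from h import *
o,R=go([508,216,84],-99)
t=cap("top");s=cap("side")
a=cv2.resize(t["img"][170:230,135:195],(400,400),interpolation=cv2.INTER_CUBIC);b=cv2.resize(s["img"][130:190,195:255],(400,400),interpolation=cv2.INTER_CUBIC)
cv2.imwrite("pics/g1.png",np.hstack([a,b])[:,:,::-1])
```

```text
t 5.10 pos [505.9 215.   83.5] zdir -99.02 ydir [-0.007 -0.002 -1.   ] F [-0.5 -0.  -0.7] w 91.8
twist -0.02 shift mm (after twist) [-1.9 -0.5 -1.3]
```

View pics/g1.png

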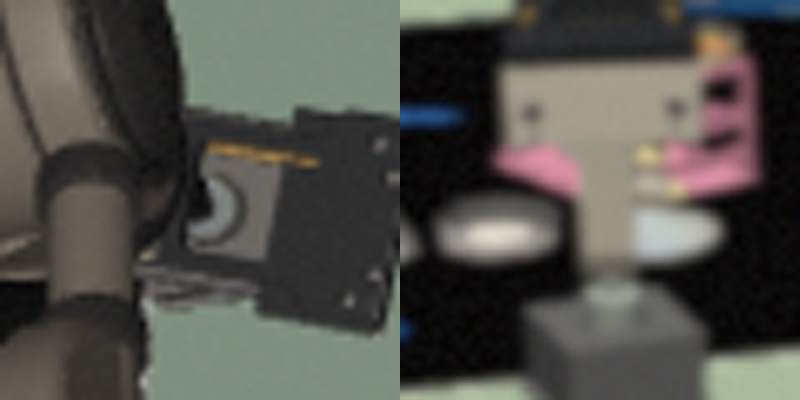

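Top: the fingers straddle the key (grip at about (205,200) of the crop). Side: the finger centre is at crop x≈607 and the key at ≈613, so I shift about 2.5 mm in +x and then close.

Call:
{"name": "arm_command", "arguments": {
  "deltas": [
    [-0.0025, 0, -0.001, 0],
    [0, 0, 0, 0]
  ]
}}

```text
time: 5.4
tool_pos: [512.5, 217.1, 88.5]
tcp_rot: [-1.572, 0.003, 2.984]
contact_force: [-0.1, 0.0, 0.5]
grip_width: 92.2
```

Call:
{"name": "arm_command", "arguments": {
  "deltas": [
    [0, 0, 0, 0],
    [0, 0, 0, 0],
    [0, 0, 0, 0],
    [0, 0, 0, 0]
  ],
  "claw": 255
}}

```text
time: 5.8
tool_pos: [511.0, 216.8, 86.8]
tcp_rot: [-1.571, 0.0, 2.985]
contact_force: [-0.2, 0.1, 0.7]
grip_width: 64.4
```

Call:
{"name": "arm_command", "arguments": {
  "deltas": [
    [0, 0, 0, 0],
    [0, 0, 0, 0],
    [0, 0, 0, 0],
    [0, 0, 0, 0]
  ]
}}

```text
time: 6.2
tool_pos: [511.0, 216.8, 86.6]
tcp_rot: [-1.571, -0.0, 2.985]
contact_force: [0.6, -0.3, 0.6]
grip_width: 32.3
```

Call:
{"name": "arm_command", "arguments": {
  "deltas": [
    [0.002, 0, 0, 0],
    [0, 0, 0, 0],
    [0, 0, 0, 0],
    [0, 0, 0, 0],
    [0, 0, 0, 0]
  ]
}}

```text
time: 6.7
tool_pos: [509.0, 217.4, 86.6]
tcp_rot: [-1.571, -0.0, 2.985]
contact_force: [0.0, 3.6, -1.6]
grip_width: 18.4
```

Run:
```python
from h import *
o,R=go([508,216,84],-99);print(np.round(o["moment"],2))
```

```text
t 6.70 pos [509.  217.4  86.6] zdir -98.99 ydir [-0.  0. -1.] F [ 0.   3.6 -1.6] w 18.4
twist 0.01 shift mm (after twist) [0.8 2.6 1.6]
[0.75 0.   0.01]
```

Call:
{"name": "arm_command", "arguments": {
  "deltas": [
    [0, 0, 0, 0],
    [0, 0, 0, 0],
    [0, 0, 0, 0]
  ]
}}

```text
time: 7.0
tool_pos: [509.1, 217.3, 86.6]
tcp_rot: [-1.571, 0.0, 2.984]
contact_force: [0.5, 4.3, -2.5]
grip_width: 18.3
```

Call:
{"name": "arm_command", "arguments": {
  "deltas": [
    [0, 0, -0.0015, 0],
    [0, 0, 0, 0],
    [0, 0, 0, 0]
  ]
}}

```text
time: 7.3
tool_pos: [509.2, 218.2, 86.6]
tcp_rot: [-1.57, -0.0, 2.985]
contact_force: [0.2, 0.5, -1.4]
grip_width: 18.2
```

Run:
```python
from h import *
o,R=go([508,216,84],-99);print(np.round(o["moment"],2))
s=cap("side");save(s,"g2.png",(195,130,255,190),8)
```

```text
t 7.30 pos [509.2 218.2  86.6] zdir -98.99 ydir [-0.    -0.001 -1.   ] F [ 0.2  0.5 -1.4] w 18.2
twist 0.01 shift mm (after twist) [0.8 2.6 2.4]
[0.14 0.11 0.01]
```

View pics/g2.png

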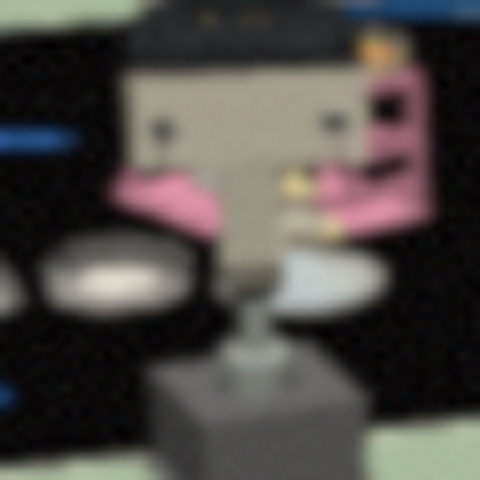

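Call:
{"name": "arm_command", "arguments": {
  "deltas": [
    [0, 0, 0, 0],
    [0, 0, 0, 4],
    [0, 0, 0, 4],
    [0, 0, 0, 0]
  ],
  "claw": 190
}}

```text
time: 7.75
tool_pos: [509.5, 218.4, 86.9]
tcp_rot: [-1.571, 0.001, 2.844]
contact_force: [-0.7, -0.1, 0.1]
grip_width: 23.5
```

Call:
{"name": "arm_command", "arguments": {
  "deltas": [
    [0, 0, 0, 0],
    [0, 0, 0, 0],
    [0, 0, 0, 0],
    [0, 0, 0, 0],
    [0, 0, 0, 0]
  ],
  "claw": 255
}}

```text
time: 8.25
tool_pos: [509.4, 218.7, 86.8]
tcp_rot: [-1.571, 0.0, 2.845]
contact_force: [0.2, 0.7, -0.3]
grip_width: 19.5
```

Call:
{"name": "arm_command", "arguments": {
  "deltas": [
    [0, 0, 0, 0],
    [0, 0, 0, -5.5],
    [0, 0, 0, -5.5],
    [0, 0, 0, -5.5],
    [0, 0, 0, 0]
  ],
  "claw": 185
}}

```text
time: 8.75
tool_pos: [509.0, 218.4, 86.5]
tcp_rot: [-1.57, -0.001, 3.134]
contact_force: [-0.1, 0.1, -0.4]
grip_width: 25.2
```

Call:
{"name": "arm_command", "arguments": {
  "deltas": [
    [0, 0, 0, 0],
    [0, 0, 0, 0],
    [0, 0, 0, 0],
    [0, 0, 0, 0],
    [0, 0, 0, 0]
  ],
  "claw": 255
}}

```text
time: 9.25
tool_pos: [509.2, 218.7, 86.6]
tcp_rot: [-1.571, -0.0, 3.133]
contact_force: [0.2, 2.0, -1.2]
grip_width: 16.7
```

Call:
{"name": "arm_command", "arguments": {
  "deltas": [
    [0, 0, 0, 0],
    [0, 0, -0.0007, -2.6],
    [0, 0, 0, 0]
  ],
  "claw": 190
}}

```text
time: 9.55
tool_pos: [509.3, 219.1, 86.7]
tcp_rot: [-1.57, 0.0, -3.104]
contact_force: [-0.5, 0.1, 0.5]
grip_width: 23.7
```

Call:
{"name": "arm_command", "arguments": {
  "deltas": [
    [0, 0, 0, 0],
    [0, 0, 0, 0],
    [0, 0, 0, 0],
    [0, 0, 0, 0],
    [0, 0, 0, 0]
  ],
  "claw": 255
}}

```text
time: 10.05
tool_pos: [509.3, 219.2, 86.7]
tcp_rot: [-1.571, 0.0, -3.105]
contact_force: [-0.1, 0.4, 0.6]
grip_width: 16.2
```

Call:
{"name": "arm_command", "arguments": {
  "deltas": [
    [0, -0.01, 0, 0],
    [0, -0.025, 0, 0],
    [0, -0.03, 0, 0],
    [0, -0.03, 0, 0],
    [0, -0.02, 0, 0]
  ]
}}

```text
time: 10.55
tool_pos: [509.8, 219.5, 204.6]
tcp_rot: [-1.571, 0.003, -3.105]
contact_force: [-0.0, 0.8, -1.2]
grip_width: 16.2
```

Call:
{"name": "arm_command", "arguments": {
  "deltas": [
    [0.002, 0, 0.02, 0],
    [0.004, 0, 0.035, 0],
    [0.0043, 0, 0.04, 0],
    [0.0043, 0, 0.04, 0],
    [0.0043, 0, 0.04, 0]
  ]
}}

```text
time: 11.05
tool_pos: [496.5, 42.4, 202.4]
tcp_rot: [-1.571, 0.001, -3.104]
contact_force: [-0.4, -0.1, -0.6]
grip_width: 15.8
```

Call:
{"name": "arm_command", "arguments": {
  "deltas": [
    [0.0043, 0, 0.04, 0],
    [0.0043, 0, 0.04, 0],
    [0.0043, 0, 0.04, 0],
    [0.0043, 0, 0.04, 0],
    [0.0043, 0, 0.04, 0]
  ]
}}

```text
time: 11.55
tool_pos: [482.3, -158.5, 202.5]
tcp_rot: [-1.57, 0.001, -3.105]
contact_force: [0.8, -0.2, -1.0]
grip_width: 16.1
```

Call:
{"name": "arm_command", "arguments": {
  "deltas": [
    [0.0043, 0, 0.04, 0],
    [0.0043, 0, 0.036, 0],
    [0.0025, 0, 0.0266, 0],
    [0, 0, 0, 0],
    [0, 0, 0, 0]
  ]
}}

```text
time: 12.05
tool_pos: [475.1, -260.0, 201.9]
tcp_rot: [-1.571, -0.0, -3.106]
contact_force: [0.0, 0.1, -1.4]
grip_width: 15.6
```

Run:
```python
from h import *
o,R=go([475.5,-260,200],None);print(np.round(o["joint_positions"],2))
t=cap("top");s=cap("side")
print(proj(s,[475.5,-260,119]),proj(s,[475.5,-260,164]),proj(t,[475.5,-260,119]))
a=cv2.resize(t["img"][185:245,320:380],(400,400),interpolation=cv2.INTER_CUBIC)
b=cv2.resize(s["img"][200:310,203:313],(400,400),interpolation=cv2.INTER_CUBIC)
cv2.imwrite("pics/k1.png",np.hstack([a,b])[:,:,::-1])
```

```text
t 12.05 pos [ 475.1 -260.   201.9] zdir -87.98 ydir [-0.  0. -1.] F [ 0.   0.1 -1.4] w 15.6
twist 0.00 shift mm (after twist) [-0.4  1.9  0.1]
[-0.64  0.4   1.53  0.    1.21  0.89]
[256.22067196 234.23917487] [255.91259168 209.1325637 ] [358.64007217 213.55783404]
```

View pics/k1.png

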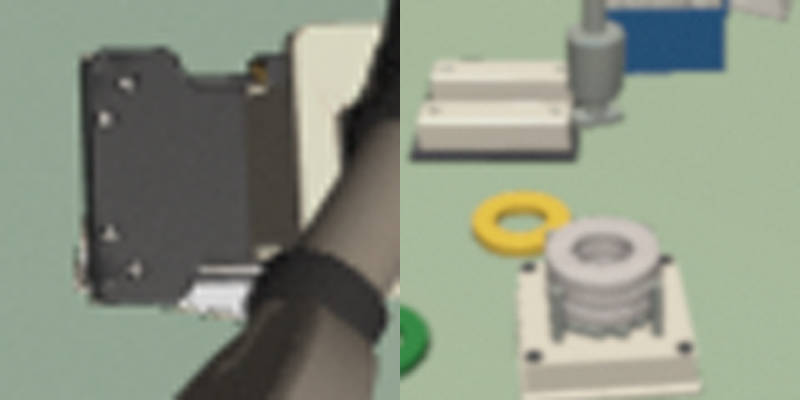

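Run:
```python
from h import *
np.set_printoptions(precision=1,suppress=True,linewidth=160)
t=cap("top");s=cap("side")
im0=cv2.imread("pics/top0.png")[:,:,::-1]
g=im0.astype(int).mean(2)
print("hole top",proj(t,[475.5,-260,56]),"plate",proj(t,[475.5,-260,29]),"well floor",proj(t,[475.5,-260,6]))
print(g[204:227,340:364].astype(int))
Z=24
def tile(im,c,h,S=400):
    M=np.array([[S/(2*h),0,S/2-c[0]*S/(2*h)],[0,S/(2*h),S/2-c[1]*S/(2*h)]])
    o=cv2.warpAffine(im,M,(S,S),flags=cv2.INTER_CUBIC); return o.copy(),M
c=proj(t,[475,-260,45]); a,M=tile(im0,c,9)
gg=cv2.cvtColor(a,cv2.COLOR_RGB2GRAY); gg=cv2.normalize(gg,None,0,255,cv2.NORM_MINMAX); a=cv2.cvtColor(gg,cv2.COLOR_GRAY2RGB)
def circ(p,M,im,x,y,z,r,col):
    q=np.linspace(0,2*np.pi,60); pts=np.array([M@np.r_[proj(p,[x+r*np.cos(k),y+r*np.sin(k),z]),1] for k in q])
    cv2.polylines(im,[pts.round().astype(np.int32)],True,col,1)
circ(t,M,a,475,-260,56,14,(255,0,0));circ(t,M,a,475,-260,29,14,(0,255,0))
cs=proj(s,[477.5,-259.5,56]); b,Ms=tile(s["img"],cs,14)
circ(s,Ms,b,477.5,-259.5,56,14,(255,0,0));circ(s,Ms,b,477.5,-259.5,56,27,(0,255,0))
cv2.imwrite("pics/slot.png",np.hstack([a,b])[:,:,::-1])
# side: drum profile rows & ring
gs=s["img"].astype(int)
for v in (209,213,217): print(v,gs[v,246:270].mean(1).astype(int))
for v in (226,228,230,232): print(v,gs[v,246:270].mean(1).astype(int))
```

```text
hole top [352.5 214.8] plate [350.2 215.2] well floor [348.2 215.6]
[[202 196 128 119 119 147 195 193 195 195 195 159 153 193 196 197 198 200 200 200 201 201 200 167]
 [201 171  75  56 125 131 187 136 148 150 147 153 160 164 171 170 187 195 198 200 200 201 200 138]
 [201 201 123 112 120 127 113 155 149 161 164 163 161 164 161 163 161 167 187 196 193 195 192 127]
 [201 201 201 191 153 115 128 161 161 163 166 165 161 165 163 163 162 161 165 169 132 138 127 162]
 [201 202 192 104 116 121 159 163 161 164 165 165 160 163 163 163 162 162 164 163 144  98 131 156]
 [201 194 108  89 119 158 162 164 163 162 165 157 154 151 155 156 160 161 165 163 165 121 150 198]
 [200 131  98  86 158 161 163 163 162 160 152  92 106 111  75  91 143 158 165 163 165 165 181 199]
 [196 108 130 104 160 161 162 164 158 144 159 170 123  96  88  89  72 125 163 165 165 164 178 198]
 [162  79 112 145 162 161 162 164 132 147 196 200 199 114  62 105  73  83 156 162 167 165 165 196]
 [107  94  86 159 164 162 163 171 138 156 197 201 200 150  78  66  93  83 116 161 166 164 165 182]
 [109  87  86 161 165 162 162 159 150 196 
[... 1259 characters left out ...]
154 143 151 157 159 155 150 147 147 146 149 156 162 161 155 142 120  94  80  78  79  79]
213 [169 163 141 107  94 102 109 115 120 124 124 125 122 122 115 108 103  99  93  85  78  79  78  79]
217 [194 189 166 125 101 102 108 113 115 118 119 118 118 114 112 105  98  95  91  85  78  78  76  77]
226 [162 164 163 155 134 107 100 105 111 112 112 110 109 106 107 112 125 148 163 169 169 169 169 169]
228 [191 193 189 169 131  96  91  99 103 105 108 108 106 117 136 152 161 166 167 168 169 168 168 168]
230 [191 202 204 184 155 146 148 144 133 128 125 123 122 129 144 153 154 155 157 165 168 168 169 168]
232 [215 215 202 167 136 142 157 157 146 137 128 124 125 126 128 127 126 130 145 162 167 169 169 167]
```

View pics/slot.png

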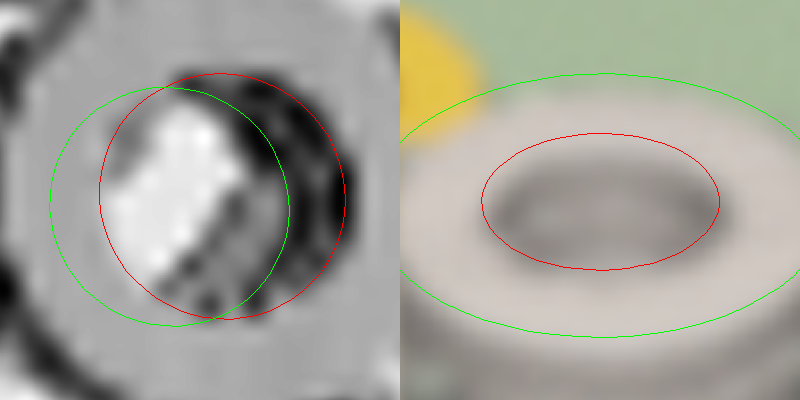

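Run:
```python
from h import *
np.set_printoptions(precision=2,suppress=True,linewidth=160)
o,R=go([475.1,-260,200])
s=cap("side");g=cv2.GaussianBlur(s["img"],(0,0),.6).astype(float)
x,y,z=o["tool_pos"]; C=np.linalg.inv(s["world_to_cam"])[:3,3]
d=np.array([x,y])-C[:2]; d/=np.hypot(*d); n=np.array([d[1],-d[0]])
for zz in (z-80.7+20,z-80.7+30,z-80.7+40):
    print("z",zz,"axis",proj(s,[x,y,zz]),"L",proj(s,[*(np.array([x,y])-12.5*n),zz]),"R",proj(s,[*(np.array([x,y])+12.5*n),zz]))
for v in range(208,226,3): print(v,np.round(s["img"][v,244:270]).tolist()[:7],"|",s["img"][v,260:268].tolist())
```

```text
t 12.25 pos [ 475.5 -258.7  202. ] zdir -87.81 ydir [ 0.  0. -1.] F [ 0.4 -0.4  0.1] w 16.2
twist 0.00 shift mm (after twist) [0.5 2.  1.2]
z 141.27934180735082 axis [255.89 221.63] L [248.07 221.73] R [263.72 221.54]
z 151.27934180735082 axis [255.82 216.03] L [247.95 216.12] R [263.7  215.93]
z 161.27934180735082 axis [255.75 210.35] L [247.82 210.45] R [263.68 210.26]
208 [[166, 185, 155], [166, 185, 154], [167, 185, 154], [164, 182, 153], [158, 172, 147], [151, 160, 143], [158, 162, 150]] | [[159, 163, 153], [163, 167, 156], [160, 164, 154], [143, 149, 143], [111, 125, 129], [69, 95, 120], [42, 81, 117], [37, 79, 116]]
211 [[168, 186, 156], [167, 186, 156], [167, 184, 154], [162, 179, 150], [141, 154, 131], [113, 122, 107], [115, 119, 111]] | [[147, 153, 145], [135, 141, 132], [124, 128, 120], [109, 114, 110], [89, 101, 109], [56, 84, 112], [39, 79, 117], [36, 78, 116]]
214 [[167, 185, 154], [166, 185, 155], [167, 185, 155], [162, 179, 150], [143, 157, 133], [109, 118, 103], [97, 100, 93]] | [[115, 117, 109], [108, 110, 104], [103, 105, 99], [96, 101, 97], [82, 96, 104], [56, 85, 113], [39, 80, 117], [37, 79, 118]]
217 [[211, 207, 187], [208, 205, 185], [203, 202, 182], [197, 195, 175], [173, 172, 156], [128, 129, 117], [98, 101, 94]] | [[114, 116, 108], [106, 109, 101], [101, 103, 97], [92, 97, 93], [78, 91, 102], [55, 84, 114], [38, 80, 117], [35, 79, 116]]
220 [[223, 218, 200], [220, 214, 195], [218, 211, 192], [208, 202, 185], [183, 178, 163], [134, 132, 121], [100, 102, 95]] | [[109, 112, 105], [104, 107, 100], [96, 98, 92], [89, 94, 89], [92, 106, 107], [103, 124, 128], [110, 133, 137], [116, 138, 141]]
223 [[178, 173, 158], [178, 172, 158], [178, 172, 159], [177, 171, 156], [161, 156, 142], [132, 129, 118], [105, 106, 98]] | [[107, 109, 103], [101, 103, 97], [93, 96, 90], [100, 106, 96], [130, 141, 120], [157, 173, 145], [166, 185, 154], [167, 185, 154]]
```

Run:
```python
from h import *
np.set_printoptions(precision=2,suppress=True,linewidth=160)
s=cap("side"); C=np.linalg.inv(s["world_to_cam"])[:3,3]
x,y=477.5,-259.5
d=np.array([x,y])-C[:2]; d/=np.hypot(*d); n=np.array([d[1],-d[0]])
for zz in(56,53,50):
    L,Rr=[proj(s,[*(np.array([x,y])+k*27*n),zz]) for k in(-1,1)]; print(zz,L,Rr,(L+Rr)/2)
for v in range(269,276):
    print(v,"L",s["img"][v,240:250].tolist()[0:0],[int(q) for q in s["img"][v,238:250,1]-s["img"][v,238:250,0].astype(int)],[int(q) for q in s["img"][v,267:280,1]-s["img"][v,267:280,0].astype(int)])
c0=proj(s,[x,y,56]); print("centre",c0)
# hole: weighted dark rim profile along the row of centre and the column
u,v=c0.round().astype(int); print(u,v); print(s["img"][v-7:v+9,u-11:u+13].mean(2).astype(int))
```

```text
56 [241.67 266.9 ] [273.75 266.61] [257.71 266.75]
53 [241.71 268.4 ] [273.74 268.11] [257.72 268.25]
50 [241.76 269.89] [273.72 269.61] [257.74 269.75]
269 L [] [-25, -22, -20, -15, -11, -9, -9, -8, -9, -8, -9, -9] [-7, -8, -9, -9, -8, -9, -5, 3, 11, 14, 15, 15, 18]
270 L [] [-9, -5, 0, 1, 1, -4, -8, -8, -8, -9, -8, -8] [-7, -9, -9, -9, -8, -8, -7, -3, 4, 6, 6, 8, 15]
271 L [] [8, 8, 7, 6, 4, -2, -5, -9, -9, -9, -8, -9] [-9, -8, -8, -8, -9, -8, -7, -4, 0, -1, -2, 4, 14]
272 L [] [7, 4, 1, -2, -4, -5, -6, -8, -7, -9, -9, -8] [-8, -8, -9, -8, -7, -7, -6, -4, -4, -5, -4, 1, 10]
273 L [] [1, -3, -6, -8, -7, -6, -6, -7, -7, -8, -9, -8] [-9, -8, -9, -7, -6, -6, -6, -5, -7, -8, -7, -2, 7]
274 L [] [-5, -5, -8, -8, -8, -6, -5, -6, -6, -6, -7, -7] [-7, -7, -6, -6, -6, -5, -6, -6, -7, -7, -7, -4, 3]
275 L [] [-8, -7, -8, -8, -8, -5, -5, -5, -6, -6, -5, -7] [-7, -5, -7, -6, -6, -4, -5, -6, -8, -8, -7, -6, 0]
centre [257.7  266.75]
258 267
[[167 170 170 168 176 186 191 191 188 189 189 189 188 189 187 185 186 185 182 176 174 172 168 166]
 [174 182 185 188 191 194 196 197 197 195 197 196 195 196 
[... 727 characters left out ...]
5 196]
 [197 193 180 155 137 136 142 147 148 151 152 153 154 154 151 147 141 134 132 147 171 189 194 195]
 [197 194 189 176 157 140 134 137 143 148 152 155 158 156 152 143 139 139 149 167 186 195 197 197]
 [196 195 193 188 175 157 145 144 151 157 160 166 167 166 160 155 155 159 172 187 195 199 200 199]
 [195 197 195 194 189 179 171 169 172 173 172 173 175 178 176 177 182 186 191 197 199 201 200 199]
 [194 198 199 200 198 197 192 192 193 191 188 186 189 191 194 193 196 198 199 200 200 201 199 189]
 [182 194 200 201 201 201 200 200 201 199 198 196 197 199 200 199 200 200 200 201 200 195 188 173]
 [162 179 191 197 200 200 203 202 202 200 201 201 200 202 200 201 202 200 199 197 190 180 166 147]]
```

Call:
{"name": "arm_command", "arguments": {
  "deltas": [
    [0, 0, 0, 7.8],
    [0, 0, 0, 7.8],
    [0, 0, 0, 7.8],
    [0, 0, 0, 7.8],
    [0, 0, 0, 7.8]
  ]
}}

```text
time: 12.85
tool_pos: [475.5, -259.3, 201.8]
tcp_rot: [-1.571, 0.0, 2.493]
contact_force: [-0.6, 0.0, -1.2]
grip_width: 16.0
```

Call:
{"name": "arm_command", "arguments": {
  "deltas": [
    [0, 0.015, 0, 0],
    [0, 0.02, 0, 0],
    [0, 0.015, 0, 0],
    [0, 0, 0, 0],
    [0, 0, 0, 0]
  ]
}}

```text
time: 13.35
tool_pos: [475.6, -259.6, 152.1]
tcp_rot: [-1.571, 0.0, 2.498]
contact_force: [-0.0, 0.5, -0.4]
grip_width: 15.8
```

Run:
```python
from h import *
o,R=go([477.5,-258.3,141],-127)
```

```text
t 13.35 pos [ 475.6 -259.6  152.1] zdir -126.86 ydir [ 0. -0. -1.] F [-0.   0.5 -0.4] w 15.8
twist 0.14 shift mm (after twist) [-0.7 11.1 -2.2]
```

Call:
{"name": "arm_command", "arguments": {
  "deltas": [
    [-0.0007, 0.004, -0.0022, 0],
    [0, 0.003, 0, 0],
    [0, 0, 0, 0],
    [0, 0, 0, 0]
  ]
}}

```text
time: 13.75
tool_pos: [477.3, -258.6, 144.9]
tcp_rot: [-1.571, 0.0, 2.498]
contact_force: [-0.5, -0.2, -1.1]
grip_width: 16.0
```

Run:
```python
from h import *
o,R=go([477.5,-258.3,141],-127)
s=cap("side");save(s,"k2.png",(228,225,288,285),10)
```

```text
t 13.75 pos [ 477.3 -258.6  144.9] zdir -126.90 ydir [ 0. -0. -1.] F [-0.5 -0.2 -1.1] w 16.0
twist 0.10 shift mm (after twist) [-0.   3.9 -0.3]
```

View pics/k2.png

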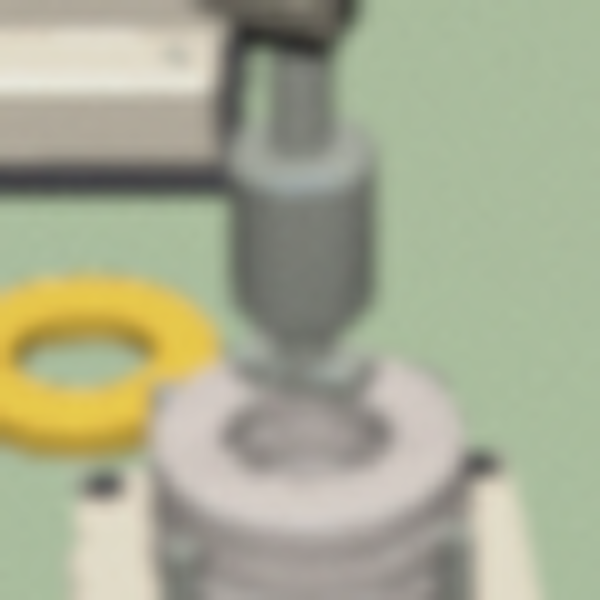

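Run:
```python
from h import *
s=cap("side")
f=lambda w:(proj(s,w)-[228,225]+.5)*10
for y in(-258.6,-261.6):
    b=[478.1,y]
    print(y,"drumtop",f(b+[109.7]),"near edge",f([b[0]-3,y-12.1,109.7]),"drum chamfer bottom near",f([b[0]-2.5,y-10,64.2+14.5]),"foot c",f(b+[64.2]),"ends",f([b[0]+8.8,y-6.6,67]),f([b[0]-8.8,y+6.6,67]),"ring c",f(b+[56]),"near/far outer",f([b[0]-6.5,y-26.2,56]),f([b[0]+6.5,y+26.2,56]),"hole near/far",f([b[0]-3.4,y-13.6,56]),f([b[0]+3.4,y+13.6,56]))
g=s["img"].astype(int)
print(g[255:285,258].tolist()); print(g[232:250,258].mean(1))
```

```text
-258.6 drumtop [301.14198252 141.18973958] near edge [301.93591084 180.57076516] drum chamfer bottom near [303.42967156 338.12276492] foot c [303.67612512 377.78009956] ends [364.67600178 377.32112497] [243.13731385 350.04588325] ring c [304.11805459 419.03912414] near/far outer [305.91198093 514.50446944] [302.45806166 330.70116085] hole near/far [304.87944197 467.67438777] [303.3867266  372.32396814]
-261.6 drumtop [305.76981874 150.20471667] near edge [306.65491147 189.93095874] drum chamfer bottom near [308.0489168  347.95459655] foot c [308.18666746 387.54601462] ends [369.4829602  387.16395451] [247.37238881 359.65029094] ring c [308.60808276 428.93017451] near/far outer [310.59178957 525.21418226] [306.77307796 339.86377811] hole near/far [309.46541121 477.97841558] [307.78474099 381.82633031]
[[118, 121, 114], [116, 118, 111], [114, 116, 109], [110, 112, 105], [116, 119, 111], [126, 129, 121], [132, 135, 127], [131, 135, 127], [130, 132, 124], [139, 137, 131], [152, 148, 142], [161, 155, 151], [169, 162, 158], [167, 161, 156], [163, 156, 152], [164, 157, 154], [173, 168, 164], [184, 178, 172], [198, 190, 183], [207, 199, 193], [212, 205, 197], [211, 204, 198], [201, 195, 191], [180, 173, 170], [165, 158, 153], [159, 153, 148], [161, 155, 150], [169, 162, 157], [164, 158, 152], [159, 153, 148]]
[124.         125.33333333 124.33333333 125.66666667 125.33333333
 123.66666667 125.33333333 126.33333333 139.66666667 156.66666667
 165.33333333 161.         141.         125.33333333 121.
 120.66666667 119.66666667 120.33333333]
```

Call:
{"name": "arm_command", "arguments": {
  "deltas": [
    [-0.0012, 0.003, 0.0007, 0],
    [0, 0.003, 0, 0],
    [0, 0, 0, 0]
  ]
}}

```text
time: 14.15
tool_pos: [477.5, -259.7, 138.1]
tcp_rot: [-1.571, -0.001, 2.498]
contact_force: [0.4, -0.2, -1.5]
grip_width: 15.7
```

Call:
{"name": "arm_command", "arguments": {
  "deltas": [
    [0, 0.001, 0, 0],
    [0, 0.001, 0, 0],
    [0, 0, 0, 0]
  ]
}}

```text
time: 14.45
tool_pos: [477.7, -259.8, 136.6]
tcp_rot: [-1.571, -0.0, 2.498]
contact_force: [0.0, 1.0, -1.2]
grip_width: 15.9
```

Call:
{"name": "arm_command", "arguments": {
  "deltas": [
    [0, 0.0005, 0, 0],
    [0, 0.0005, 0, 0],
    [0, 0, 0, 0]
  ]
}}

```text
time: 14.75
tool_pos: [477.8, -259.8, 135.7]
tcp_rot: [-1.571, 0.0, 2.498]
contact_force: [0.5, 0.1, -0.5]
grip_width: 15.9
```

Call:
{"name": "arm_command", "arguments": {
  "deltas": [
    [0, 0.0005, 0, 0],
    [0, 0.0005, 0, 0],
    [0, 0, 0, 0]
  ]
}}

```text
time: 15.05
tool_pos: [477.7, -259.8, 134.6]
tcp_rot: [-1.571, -0.0, 2.498]
contact_force: [0.4, 1.3, -0.5]
grip_width: 16.2
```

Call:
{"name": "arm_command", "arguments": {
  "deltas": [
    [0, 0.001, 0, 0],
    [0, 0.001, 0, 0],
    [0, 0.001, 0, 0],
    [0, 0, 0, 0]
  ]
}}

```text
time: 15.45
tool_pos: [477.7, -259.8, 131.5]
tcp_rot: [-1.571, -0.0, 2.498]
contact_force: [-0.6, 0.6, -1.0]
grip_width: 16.1
```

Call:
{"name": "arm_command", "arguments": {
  "deltas": [
    [0, 0.001, 0, 0],
    [0, 0.001, 0, 0],
    [0, 0.001, 0, 0],
    [0, 0, 0, 0]
  ]
}}

```text
time: 15.85
tool_pos: [477.7, -259.8, 128.6]
tcp_rot: [-1.571, -0.0, 2.498]
contact_force: [-0.1, 0.1, -1.7]
grip_width: 15.7
```

Call:
{"name": "arm_command", "arguments": {
  "deltas": [
    [0, 0.001, 0, 0],
    [0, 0.001, 0, 0],
    [0, 0.001, 0, 0],
    [0, 0, 0, 0]
  ]
}}

```text
time: 16.25
tool_pos: [477.7, -259.7, 125.5]
tcp_rot: [-1.571, -0.0, 2.498]
contact_force: [0.0, -0.7, -0.8]
grip_width: 15.7
```

Call:
{"name": "arm_command", "arguments": {
  "deltas": [
    [0, 0.001, 0, 0],
    [0, 0.001, 0, 0],
    [0, 0.001, 0, 0],
    [0, 0, 0, 0]
  ]
}}

```text
time: 16.65
tool_pos: [477.7, -259.7, 122.5]
tcp_rot: [-1.571, -0.0, 2.498]
contact_force: [0.2, 0.1, -1.1]
grip_width: 16.0
```

Free so far. Next the drum enters the rings, then the foot reaches the plate at TCP ≈109.7.

Call:
{"name": "arm_command", "arguments": {
  "deltas": [
    [0, 0.001, 0, 0],
    [0, 0.001, 0, 0],
    [0, 0, 0, 0]
  ]
}}

```text
time: 16.95
tool_pos: [477.7, -259.7, 120.5]
tcp_rot: [-1.571, -0.0, 2.498]
contact_force: [-0.1, 0.7, -0.3]
grip_width: 16.2
```

Call:
{"name": "arm_command", "arguments": {
  "deltas": [
    [0, 0.001, 0, 0],
    [0, 0.001, 0, 0],
    [0, 0, 0, 0]
  ]
}}

```text
time: 17.25
tool_pos: [477.7, -259.8, 118.6]
tcp_rot: [-1.571, -0.0, 2.498]
contact_force: [-1.2, 0.3, -1.3]
grip_width: 15.7
```

Call:
{"name": "arm_command", "arguments": {
  "deltas": [
    [0, 0.001, 0, 0],
    [0, 0.001, 0, 0],
    [0, 0, 0, 0]
  ]
}}

```text
time: 17.55
tool_pos: [477.7, -259.7, 116.5]
tcp_rot: [-1.571, -0.0, 2.498]
contact_force: [-0.2, -0.3, -0.7]
grip_width: 16.1
```

Call:
{"name": "arm_command", "arguments": {
  "deltas": [
    [0, 0.001, 0, 0],
    [0, 0.001, 0, 0],
    [0, 0, 0, 0]
  ]
}}

```text
time: 17.85
tool_pos: [477.7, -259.8, 114.6]
tcp_rot: [-1.571, -0.0, 2.498]
contact_force: [0.2, -0.2, -0.2]
grip_width: 16.0
```

Call:
{"name": "arm_command", "arguments": {
  "deltas": [
    [0, 0.001, 0, 0],
    [0, 0.001, 0, 0],
    [0, 0, 0, 0]
  ]
}}

```text
time: 18.15
tool_pos: [477.7, -259.8, 112.5]
tcp_rot: [-1.571, -0.0, 2.498]
contact_force: [-0.2, 0.2, -0.9]
grip_width: 16.2
```

Call:
{"name": "arm_command", "arguments": {
  "deltas": [
    [0, 0.001, 0, 0],
    [0, 0.0005, 0, 0],
    [0, 0, 0, 0]
  ]
}}

```text
time: 18.45
tool_pos: [477.7, -259.8, 111.1]
tcp_rot: [-1.571, -0.0, 2.498]
contact_force: [-0.1, 0.7, -1.0]
grip_width: 16.3
```

Call:
{"name": "arm_command", "arguments": {
  "deltas": [
    [0, 0.0005, 0, 0],
    [0, 0.0005, 0, 0],
    [0, 0, 0, 0]
  ]
}}

```text
time: 18.75
tool_pos: [477.7, -259.8, 110.1]
tcp_rot: [-1.571, -0.0, 2.498]
contact_force: [-0.4, -0.6, -0.9]
grip_width: 15.9
```

Call:
{"name": "arm_command", "arguments": {
  "deltas": [
    [0, 0.0005, 0, 0],
    [0, 0, 0, 0]
  ]
}}

```text
time: 18.95
tool_pos: [477.7, -259.8, 109.7]
tcp_rot: [-1.571, -0.0, 2.498]
contact_force: [-0.2, 0.4, -0.6]
grip_width: 15.6
```

Now feel for the plate in small steps.

Call:
{"name": "arm_command", "arguments": {
  "deltas": [
    [0, 0.0005, 0, 0],
    [0, 0, 0, 0]
  ]
}}

```text
time: 19.15
tool_pos: [477.7, -259.8, 109.2]
tcp_rot: [-1.571, -0.0, 2.498]
contact_force: [-0.1, 0.7, -0.8]
grip_width: 15.7
```

Call:
{"name": "arm_command", "arguments": {
  "deltas": [
    [0, 0.0005, 0, 0],
    [0, 0, 0, 0]
  ]
}}

```text
time: 19.35
tool_pos: [477.7, -259.8, 108.7]
tcp_rot: [-1.571, -0.0, 2.498]
contact_force: [0.8, 0.2, -1.2]
grip_width: 16.0
```

Call:
{"name": "arm_command", "arguments": {
  "deltas": [
    [0, 0.0005, 0, 0],
    [0, 0, 0, 0]
  ]
}}

```text
time: 19.55
tool_pos: [477.7, -259.8, 108.2]
tcp_rot: [-1.571, -0.0, 2.498]
contact_force: [-0.9, 0.1, -0.4]
grip_width: 16.2
```

Call:
{"name": "arm_command", "arguments": {
  "deltas": [
    [0, 0.001, 0, 0],
    [0, 0.001, 0, 0],
    [0, 0, 0, 0]
  ]
}}

```text
time: 19.85
tool_pos: [477.7, -259.8, 106.0]
tcp_rot: [-1.571, -0.0, 2.498]
contact_force: [0.1, -0.8, -0.7]
grip_width: 16.1
```

Call:
{"name": "arm_command", "arguments": {
  "deltas": [
    [0, 0.001, 0, 0],
    [0, 0.001, 0, 0],
    [0, 0, 0, 0]
  ]
}}

```text
time: 20.15
tool_pos: [477.7, -259.8, 104.1]
tcp_rot: [-1.571, -0.0, 2.498]
contact_force: [0.0, -0.1, -1.1]
grip_width: 15.9
```

Call:
{"name": "arm_command", "arguments": {
  "deltas": [
    [0, 0.001, 0, 0],
    [0, 0.001, 0, 0],
    [0, 0, 0, 0]
  ]
}}

```text
time: 20.45
tool_pos: [477.7, -259.8, 102.1]
tcp_rot: [-1.571, -0.0, 2.498]
contact_force: [-0.1, 0.4, -1.1]
grip_width: 15.9
```

Call:
{"name": "arm_command", "arguments": {
  "deltas": [
    [0, 0.001, 0, 0],
    [0, 0.001, 0, 0],
    [0, 0, 0, 0]
  ]
}}

```text
time: 20.75
tool_pos: [477.7, -259.8, 100.1]
tcp_rot: [-1.571, -0.0, 2.498]
contact_force: [0.2, -0.2, -1.0]
grip_width: 16.3
```

Call:
{"name": "arm_command", "arguments": {
  "deltas": [
    [0, 0.001, 0, 0],
    [0, 0.001, 0, 0],
    [0, 0, 0, 0]
  ]
}}

```text
time: 21.05
tool_pos: [477.7, -259.8, 98.1]
tcp_rot: [-1.571, -0.0, 2.498]
contact_force: [0.5, -0.9, -1.1]
grip_width: 16.3
```

Call:
{"name": "arm_command", "arguments": {
  "deltas": [
    [0, 0.0005, 0, 0],
    [0, 0.0005, 0, 0],
    [0, 0, 0, 0]
  ]
}}

```text
time: 21.35
tool_pos: [477.8, -259.8, 97.2]
tcp_rot: [-1.571, 0.0, 2.498]
contact_force: [-0.2, -0.4, -0.4]
grip_width: 16.1
```

Call:
{"name": "arm_command", "arguments": {
  "deltas": [
    [0, 0.0005, 0, 0],
    [0, 0, 0, 0]
  ]
}}

```text
time: 21.55
tool_pos: [477.8, -259.8, 96.7]
tcp_rot: [-1.571, 0.0, 2.498]
contact_force: [-0.4, -0.4, -1.0]
grip_width: 16.0
```

Call:
{"name": "arm_command", "arguments": {
  "deltas": [
    [0, 0.0005, 0, 0],
    [0, 0, 0, 0]
  ]
}}

```text
time: 21.75
tool_pos: [477.7, -259.8, 96.1]
tcp_rot: [-1.571, -0.0, 2.498]
contact_force: [-0.0, 0.0, -0.6]
grip_width: 16.0
```

Call:
{"name": "arm_command", "arguments": {
  "deltas": [
    [0, 0.0005, 0, 0],
    [0, 0, 0, 0]
  ]
}}

```text
time: 21.95
tool_pos: [477.8, -259.8, 95.7]
tcp_rot: [-1.571, -0.0, 2.498]
contact_force: [0.4, 0.2, -1.1]
grip_width: 16.0
```

Call:
{"name": "arm_command", "arguments": {
  "deltas": [
    [0, 0.0003, 0, 0],
    [0, 0, 0, 0]
  ]
}}

```text
time: 22.15
tool_pos: [477.8, -259.8, 95.4]
tcp_rot: [-1.571, 0.0, 2.498]
contact_force: [-0.5, 0.1, -1.1]
grip_width: 15.8
```

Call:
{"name": "arm_command", "arguments": {
  "deltas": [
    [0, 0.0003, 0, 0],
    [0, 0, 0, 0]
  ]
}}

```text
time: 22.35
tool_pos: [477.8, -259.8, 95.2]
tcp_rot: [-1.571, 0.0, 2.498]
contact_force: [-0.9, -0.4, 0.7]
grip_width: 15.7
```

Call:
{"name": "arm_command", "arguments": {
  "deltas": [
    [0, -0.0007, 0, 0],
    [0, 0, 0, -5],
    [0, 0, 0, -5],
    [0, 0, 0, -5],
    [0, 0, 0, 0]
  ]
}}

```text
time: 22.85
tool_pos: [477.7, -259.8, 95.8]
tcp_rot: [-1.571, -0.0, 2.76]
contact_force: [0.4, -0.8, -0.7]
grip_width: 15.9
```

Call:
{"name": "arm_command", "arguments": {
  "deltas": [
    [0, 0, 0, -6],
    [0, 0, 0, -6],
    [0, 0, 0, -6],
    [0, 0, 0, -6],
    [0, 0, 0, 0]
  ]
}}

```text
time: 23.35
tool_pos: [477.7, -259.8, 95.8]
tcp_rot: [-1.571, -0.0, -3.106]
contact_force: [0.5, 0.3, -0.4]
grip_width: 16.2
```

Run:
```python
from h import *
o,R=go();print(np.round(o["moment"],2))
```

```text
t 23.35 pos [ 477.7 -259.8   95.8] zdir -87.97 ydir [-0. -0. -1.] F [ 0.5  0.3 -0.4] w 16.2
[-0.   -0.01 -0.01]
```

Call:
{"name": "arm_command", "arguments": {
  "deltas": [
    [0, 0, 0, -6.5],
    [0, 0, 0, -6.5],
    [0, 0, 0, -6.5],
    [0, 0, 0, -6.5],
    [0, 0, 0, -6.5]
  ]
}}

```text
time: 23.85
tool_pos: [477.8, -259.8, 95.8]
tcp_rot: [-1.571, -0.0, -2.538]
contact_force: [0.2, 0.2, -0.6]
grip_width: 16.0
```

Call:
{"name": "arm_command", "arguments": {
  "deltas": [
    [0, 0, 0, -5.5],
    [0, 0, 0, 0],
    [0, -0.0005, 0, 0],
    [0, 0, 0, 0]
  ]
}}

```text
time: 24.25
tool_pos: [477.8, -259.9, 96.4]
tcp_rot: [-1.571, -0.0, -2.445]
contact_force: [-0.8, 0.1, -1.2]
grip_width: 15.6
```

Call:
{"name": "arm_command", "arguments": {
  "deltas": [
    [0, -0.0005, 0, 0],
    [0, -0.0005, 0, 0],
    [0, 0, 0, 0]
  ]
}}

```text
time: 24.55
tool_pos: [477.6, -259.7, 97.2]
tcp_rot: [-1.571, -0.0, -2.442]
contact_force: [-0.2, -0.0, -2.9]
grip_width: 15.8
```

Call:
{"name": "arm_command", "arguments": {
  "deltas": [
    [0, -0.0005, 0, 0],
    [0, -0.0005, 0, 0],
    [0, -0.0005, 0, 0],
    [0, 0, 0, 0]
  ]
}}

```text
time: 24.95
tool_pos: [477.8, -259.8, 98.9]
tcp_rot: [-1.571, -0.0, -2.442]
contact_force: [-0.1, 0.6, -2.4]
grip_width: 15.5
```

Run:
```python
from h import *
o,R=go();print(np.round(o["moment"],2))
```

```text
t 24.95 pos [ 477.8 -259.8   98.9] zdir -49.90 ydir [ 0. -0. -1.] F [-0.1  0.6 -2.4] w 15.5
[-0.01 -0.04  0.03]
```

Call:
{"name": "arm_command", "arguments": {
  "deltas": [
    [0, -0.001, 0, 0],
    [0, -0.0015, 0, 0],
    [0, -0.002, 0, 0],
    [0, -0.003, 0, 0],
    [0, -0.004, 0, 0]
  ]
}}

```text
time: 25.45
tool_pos: [477.8, -259.8, 110.6]
tcp_rot: [-1.571, -0.0, -2.442]
contact_force: [-0.6, 0.5, -2.4]
grip_width: 16.2
```

Call:
{"name": "arm_command", "arguments": {
  "deltas": [
    [0, -0.005, 0, 0],
    [0, -0.006, 0, 0],
    [0, -0.006, 0, 0],
    [0, -0.006, 0, 0],
    [0, -0.006, 0, 0]
  ]
}}

```text
time: 25.95
tool_pos: [477.8, -259.8, 140.0]
tcp_rot: [-1.57, 0.0, -2.442]
contact_force: [-0.5, -0.4, -3.6]
grip_width: 15.7
```

Call:
{"name": "arm_command", "arguments": {
  "deltas": [
    [0, -0.006, 0, 0],
    [0, -0.005, 0, 0],
    [0, -0.004, 0, 0],
    [0, -0.002, 0, 0],
    [0, -0.001, 0, 0]
  ]
}}

```text
time: 26.45
tool_pos: [477.8, -259.8, 157.5]
tcp_rot: [-1.571, -0.0, -2.442]
contact_force: [0.3, -0.1, -2.5]
grip_width: 15.8
```

Run:
```python
from h import *
o,R=go([469,-38,157],None)
t=cap("top");s=cap("side")
a=cv2.resize(t["img"][185:245,230:290],(400,400),interpolation=cv2.INTER_CUBIC)
b=cv2.resize(s["img"][210:290,218:298],(400,400),interpolation=cv2.INTER_CUBIC)
cv2.imwrite("pics/l1.png",np.hstack([a,b])[:,:,::-1])
```

```text
t 26.45 pos [ 477.8 -259.8  157.5] zdir -49.90 ydir [ 0. -0. -1.] F [ 0.3 -0.1 -2.5] w 15.8
twist 0.00 shift mm (after twist) [-136.2    0.5 -175.3]
```

View pics/l1.png

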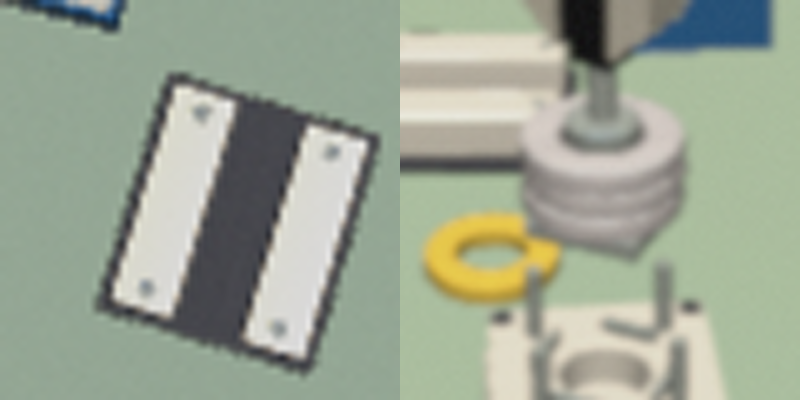

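Run:
```python
from h import *
np.set_printoptions(precision=1,suppress=True)
t=cap("top")
f=lambda q:np.array(q)/6.667+[230,185]-.5
c=np.array([onz(t,f(q),6)[:2] for q in[(172,72),(380,135),(312,375),(97,310)]]);print(c,c.mean(0))
print("gap at 26", [onz(t,f(q),26)[:2] for q in[(272,112),(208,327)]])
s=cap("side"); from fit import *
m=mask(s,"stand",[469,-38,16]); print(m.sum(), fit([(s,m)],box(90,80,0,26),(469,-38,-.3)))
o,R=go([471.5,-38,157],None)
```

```text
[[527.3 -11.8]
 [502.8 -95.6]
 [406.9 -68.8]
 [431.6  17.1]] [467.2 -39.8]
gap at 26 [array([510. , -51.7]), array([425.4, -27.3])]
1107 (array([468.4, -45. ,  -0.3]), np.float64(0.14024966955184937))
t 26.70 pos [ 477.7 -259.7  157.1] zdir -49.90 ydir [-0.  0. -1.] F [ 0.1 -0.5 -3.4] w 15.8
twist 0.00 shift mm (after twist) [-138.1    0.1 -173.6]
```

Call:
{"name": "arm_command", "arguments": {
  "deltas": [
    [-0.0026, 0, -0.0033, 0],
    [-0.0051, 0, -0.0066, 0],
    [-0.009, 0, -0.0115, 0],
    [-0.0128, 0, -0.0165, 0],
    [-0.0128, 0, -0.0165, 0]
  ]
}}

```text
time: 27.2
tool_pos: [474.8, -189.2, 157.3]
tcp_rot: [-1.571, 0.0, -2.442]
contact_force: [1.0, 0.7, -2.5]
grip_width: 15.8
```

Call:
{"name": "arm_command", "arguments": {
  "deltas": [
    [-0.0128, 0, -0.0165, 0],
    [-0.0128, 0, -0.0165, 0],
    [-0.0128, 0, -0.0165, 0],
    [-0.0128, 0, -0.0165, 0],
    [-0.0128, 0, -0.0165, 0]
  ]
}}

```text
time: 27.7
tool_pos: [470.3, -84.6, 157.4]
tcp_rot: [-1.571, 0.0, -2.441]
contact_force: [0.2, -0.3, -3.5]
grip_width: 15.8
```

Call:
{"name": "arm_command", "arguments": {
  "deltas": [
    [-0.0128, 0, -0.0165, 0],
    [-0.009, 0, -0.0115, 0],
    [-0.0051, 0, -0.0066, 0],
    [-0.0026, 0, -0.0033, 0],
    [0, 0, 0, 0]
  ]
}}

```text
time: 28.2
tool_pos: [469.1, -38.4, 157.3]
tcp_rot: [-1.571, -0.0, -2.441]
contact_force: [0.2, -0.7, -3.4]
grip_width: 16.1
```

Call:
{"name": "arm_command", "arguments": {
  "deltas": [
    [0, 0, 0, 2],
    [0, 0, 0, 4],
    [0, 0, 0, 5],
    [0, 0, 0, 6],
    [0, 0, 0, 6]
  ]
}}

```text
time: 28.7
tool_pos: [469.2, -39.5, 157.2]
tcp_rot: [-1.57, -0.0, -2.849]
contact_force: [0.9, 0.4, -3.1]
grip_width: 16.3
```

Call:
{"name": "arm_command", "arguments": {
  "deltas": [
    [0, 0, 0, 6],
    [0, 0, 0, 6],
    [0, 0, 0, 6],
    [0, 0, 0, 5],
    [0, 0, 0, 5]
  ]
}}

```text
time: 29.2
tool_pos: [469.2, -39.5, 157.2]
tcp_rot: [-1.57, 0.0, 2.947]
contact_force: [0.1, 0.4, -2.7]
grip_width: 15.7
```

Call:
{"name": "arm_command", "arguments": {
  "deltas": [
    [0, 0, 0, 3.5],
    [0, 0, 0, 2],
    [0, 0, 0, 0.6],
    [0, 0, 0, 0]
  ]
}}

```text
time: 29.6
tool_pos: [469.1, -39.2, 157.2]
tcp_rot: [-1.571, 0.0, 2.845]
contact_force: [-0.4, -0.2, -2.2]
grip_width: 16.4
```

Run:
```python
from h import *
o,R=go([469.5,-38.7,150],-107);print(np.round(o["joint_positions"],2))
s=cap("side");save(s,"s1.png",(200,180,270,250),8)
w=[o["tool_pos"][0],o["tool_pos"][1]]
z=o["tool_pos"][2]-80.7
f=lambda w:(proj(s,w)-[200,180]+.5)*8
print("key axis drum top",f(w+[z+45.5]),"foot",f(w+[z]),"stand_top by top-cam",f([467.5,-39.6,26]))
```

```text
t 29.60 pos [469.1 -39.2 157.2] zdir -107.01 ydir [-0. -0. -1.] F [-0.4 -0.2 -2.2] w 16.4
twist -0.01 shift mm (after twist) [-0.2  7.2 -0.6]
[-0.25  0.33  1.78 -0.    1.03  1.62]
key axis drum top [225.27921095  34.79689468] foot [231.92918183 189.9823861 ] stand_top by top-cam [233.62005594 356.25182783]
```

View pics/s1.png

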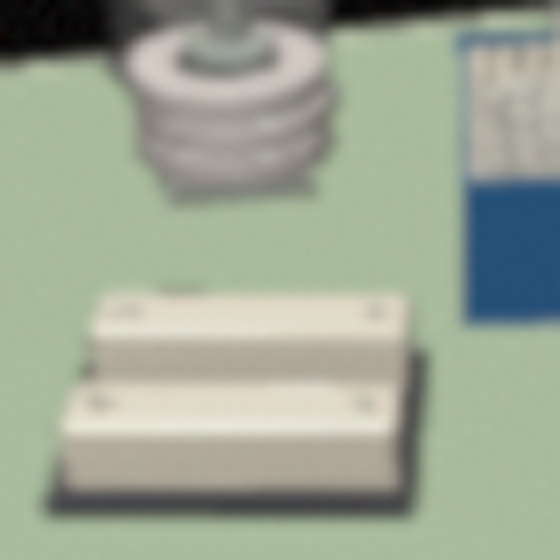

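Call:
{"name": "arm_command", "arguments": {
  "deltas": [
    [0, 0.001, 0, 0],
    [0, 0.002, 0, 0],
    [0, 0.004, 0, 0],
    [0, 0.006, 0, 0],
    [0, 0.006, 0, 0]
  ]
}}

```text
time: 30.15
tool_pos: [468.9, -38.6, 137.7]
tcp_rot: [-1.571, -0.0, 2.845]
contact_force: [-1.1, 0.3, -2.8]
grip_width: 15.8
```

Call:
{"name": "arm_command", "arguments": {
  "deltas": [
    [0, 0.006, 0, 0],
    [0, 0.006, 0, 0],
    [0, 0.005, 0, 0],
    [0, 0.004, 0, 0],
    [0, 0.003, 0, 0]
  ]
}}

```text
time: 30.65
tool_pos: [469.0, -38.6, 113.9]
tcp_rot: [-1.571, -0.0, 2.845]
contact_force: [-0.0, -0.4, -2.1]
grip_width: 16.3
```

Call:
{"name": "arm_command", "arguments": {
  "deltas": [
    [0, 0.002, 0, 0],
    [0, 0.001, 0, 0],
    [0, 0.001, 0, 0],
    [0, 0.001, 0, 0],
    [0, 0, 0, 0]
  ]
}}

```text
time: 31.15
tool_pos: [469.0, -38.6, 109.3]
tcp_rot: [-1.571, 0.0, 2.845]
contact_force: [0.0, -0.7, -2.5]
grip_width: 16.0
```

Call:
{"name": "arm_command", "arguments": {
  "deltas": [
    [0, 0.0007, 0, 0],
    [0, 0.0007, 0, 0],
    [0, 0.0007, 0, 0],
    [0, 0, 0, 0]
  ]
}}

```text
time: 31.55
tool_pos: [469.0, -38.6, 107.1]
tcp_rot: [-1.571, -0.0, 2.845]
contact_force: [-0.2, -0.2, -3.1]
grip_width: 16.3
```

Call:
{"name": "arm_command", "arguments": {
  "deltas": [
    [0, 0.0005, 0, 0],
    [0, 0.0005, 0, 0],
    [0, 0, 0, 0]
  ]
}}

```text
time: 31.85
tool_pos: [469.0, -38.6, 106.1]
tcp_rot: [-1.571, -0.0, 2.845]
contact_force: [0.4, -0.1, -2.7]
grip_width: 16.0
```

Call:
{"name": "arm_command", "arguments": {
  "deltas": [
    [0, 0.0005, 0, 0],
    [0, 0.0005, 0, 0],
    [0, 0.0005, 0, 0],
    [0, 0, 0, 0]
  ]
}}

```text
time: 32.25
tool_pos: [469.0, -38.6, 104.6]
tcp_rot: [-1.571, -0.0, 2.845]
contact_force: [-0.4, -0.4, -3.3]
grip_width: 16.0
```

Call:
{"name": "arm_command", "arguments": {
  "deltas": [
    [0, 0.0005, 0, 0],
    [0, 0.0005, 0, 0],
    [0, 0.0005, 0, 0],
    [0, 0, 0, 0]
  ]
}}

```text
time: 32.65
tool_pos: [469.0, -38.6, 103.1]
tcp_rot: [-1.571, -0.0, 2.845]
contact_force: [-0.1, 0.2, -2.2]
grip_width: 15.8
```

Call:
{"name": "arm_command", "arguments": {
  "deltas": [
    [0, 0.0005, 0, 0],
    [0, 0.0005, 0, 0],
    [0, 0, 0, 0]
  ]
}}

```text
time: 32.95
tool_pos: [469.0, -38.6, 102.1]
tcp_rot: [-1.571, -0.0, 2.845]
contact_force: [1.1, -0.2, -2.3]
grip_width: 16.1
```

Call:
{"name": "arm_command", "arguments": {
  "deltas": [
    [0, 0.0005, 0, 0],
    [0, 0.0005, 0, 0],
    [0, 0, 0, 0]
  ]
}}

```text
time: 33.25
tool_pos: [469.0, -38.6, 101.1]
tcp_rot: [-1.571, -0.0, 2.845]
contact_force: [-0.1, 0.5, -2.7]
grip_width: 15.8
```

Call:
{"name": "arm_command", "arguments": {
  "deltas": [
    [0, 0.0005, 0, 0],
    [0, 0, 0, 0]
  ]
}}

```text
time: 33.45
tool_pos: [469.1, -38.7, 100.7]
tcp_rot: [-1.571, 0.0, 2.845]
contact_force: [1.6, -0.5, -2.9]
grip_width: 16.3
```

Call:
{"name": "arm_command", "arguments": {
  "deltas": [
    [0, 0.0005, 0, 0],
    [0, 0, 0, 0]
  ]
}}

```text
time: 33.65
tool_pos: [469.2, -38.7, 100.3]
tcp_rot: [-1.571, 0.0, 2.845]
contact_force: [-0.9, -0.6, -0.9]
grip_width: 15.9
```

Call:
{"name": "arm_command", "arguments": {
  "deltas": [
    [0, 0.0005, 0, 0],
    [0, 0, 0, 0]
  ]
}}

```text
time: 33.85
tool_pos: [469.1, -38.6, 99.7]
tcp_rot: [-1.571, 0.0, 2.845]
contact_force: [-0.2, 0.1, -1.0]
grip_width: 15.9
```

Call:
{"name": "arm_command", "arguments": {
  "deltas": [
    [0, 0.0003, 0, 0],
    [0, 0, 0, 0]
  ]
}}

```text
time: 34.05
tool_pos: [469.0, -38.6, 99.4]
tcp_rot: [-1.571, -0.0, 2.845]
contact_force: [-0.2, 0.2, -1.1]
grip_width: 16.1
```

Call:
{"name": "arm_command", "arguments": {
  "deltas": [
    [0, 0.0002, 0, 0],
    [0, 0, 0, 0]
  ]
}}

```text
time: 34.25
tool_pos: [469.1, -38.7, 99.2]
tcp_rot: [-1.571, 0.0, 2.845]
contact_force: [0.2, 0.4, -1.3]
grip_width: 15.8
```

Call:
{"name": "arm_command", "arguments": {
  "deltas": [
    [0, 0.0003, 0, 0],
    [0, 0, 0, 0]
  ]
}}

```text
time: 34.45
tool_pos: [469.1, -38.7, 99.2]
tcp_rot: [-1.571, 0.0, 2.845]
contact_force: [-1.2, -0.1, 3.1]
grip_width: 16.1
```

Call:
{"name": "arm_command", "arguments": {
  "deltas": [
    [0, 0.0002, 0, 0],
    [0, 0, 0, 0]
  ]
}}

```text
time: 34.65
tool_pos: [469.2, -38.7, 99.1]
tcp_rot: [-1.571, 0.001, 2.845]
contact_force: [-1.3, 0.3, 6.1]
grip_width: 15.9
```

Run:
```python
from h import *
go()
s=cap("side");t=cap("top")
a=cv2.resize(t["img"][185:245,235:295],(400,400),interpolation=cv2.INTER_CUBIC)
b=cv2.resize(s["img"][185:255,195:265],(400,400),interpolation=cv2.INTER_CUBIC)
cv2.imwrite("pics/p1.png",np.hstack([a,b])[:,:,::-1])
```

```text
t 34.65 pos [469.2 -38.7  99.1] zdir -106.99 ydir [ 0.001 -0.    -1.   ] F [-1.3  0.3  6.1] w 15.9
```

View pics/p1.png

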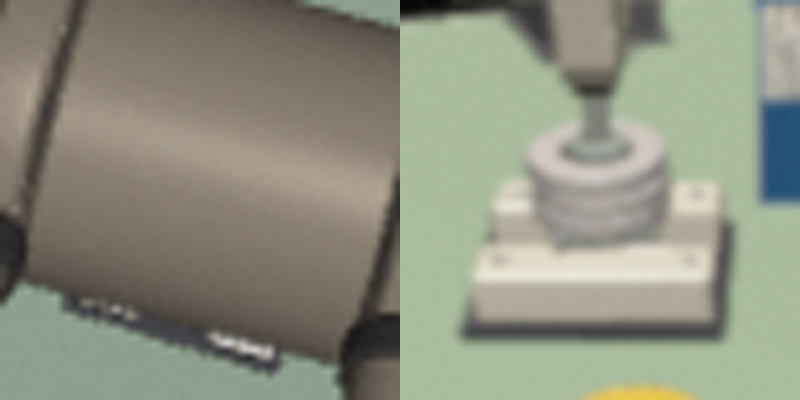

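Call:
{"name": "arm_command", "arguments": {
  "deltas": [
    [0, -0.0004, 0, 0],
    [0, 0, 0, 0]
  ]
}}

```text
time: 34.95
tool_pos: [469.1, -38.7, 99.2]
tcp_rot: [-1.571, 0.0, 2.845]
contact_force: [-0.7, 0.5, 2.0]
grip_width: 15.7
```

Call:
{"name": "arm_command", "arguments": {
  "deltas": [
    [0, 0, 0, 0],
    [0, 0, 0, 0],
    [0, 0, 0, 0],
    [0, 0, 0, 0]
  ],
  "claw": 120
}}

```text
time: 35.35
tool_pos: [469.0, -38.6, 99.0]
tcp_rot: [-1.571, -0.0, 2.845]
contact_force: [-0.1, 0.6, -0.3]
grip_width: 43.4
```

Call:
{"name": "arm_command", "arguments": {
  "deltas": [
    [0, -0.002, 0, 0],
    [0, -0.008, 0, 0],
    [0, -0.02, 0, 0],
    [0, -0.03, 0, 0],
    [0, -0.03, 0, 0]
  ]
}}

```text
time: 35.85
tool_pos: [468.8, -38.6, 190.5]
tcp_rot: [-1.571, -0.0, 2.845]
contact_force: [0.2, 0.3, 0.8]
grip_width: 48.4
```

Call:
{"name": "arm_command", "arguments": {
  "deltas": [
    [0, -0.03, 0, 0],
    [0.04, 0, 0, 0],
    [0.045, 0, 0, 0],
    [0.045, 0, 0, 0],
    [0, 0, 0, 0]
  ]
}}

```text
time: 36.35
tool_pos: [339.7, 1.0, 219.1]
tcp_rot: [-1.571, -0.003, 2.846]
contact_force: [0.7, -0.1, 0.7]
grip_width: 48.8
```

Run:
```python
from h import *
go()
s=cap("side");t=cap("top")
a=cv2.resize(t["img"][185:245,235:295],(400,400),interpolation=cv2.INTER_CUBIC)
b=cv2.resize(s["img"][180:250,195:265],(400,400),interpolation=cv2.INTER_CUBIC)
cv2.imwrite("pics/p2.png",np.hstack([a,b])[:,:,::-1])
for k in["ring_top","key_grip","stand"]:
  for p in(t,s):
    for r in vision.find_in(p,k)[:3]: w=world(p,r["xyz"]);print(k,np.round(w),proj(p,w).round(),round(r["confidence"],2))
```

```text
t 36.35 pos [339.7   1.  219.1] zdir -106.94 ydir [-0.003  0.001 -1.   ] F [ 0.7 -0.1  0.7] w 48.8
ring_top [471. -42.  61.] [267. 216.] 0.76
ring_top [ 372. -241.    8.] [342. 255.] 0.72
ring_top [ 456. -156.    9.] [309. 223.] 0.51
ring_top [ 373. -242.    7.] [196. 294.] 0.93
ring_top [ 459. -163.   10.] [236. 261.] 0.83
ring_top [686. -71.  92.] [327. 192.] 0.65
key_grip [466. -36. 128.] [264. 216.] 0.65
key_grip [470. -46.  98.] [229. 195.] 0.78
stand [462. -40.  30.] [266. 219.] 0.65
stand [465. -71.  17.] [231. 234.] 0.68
```

View pics/p2.png

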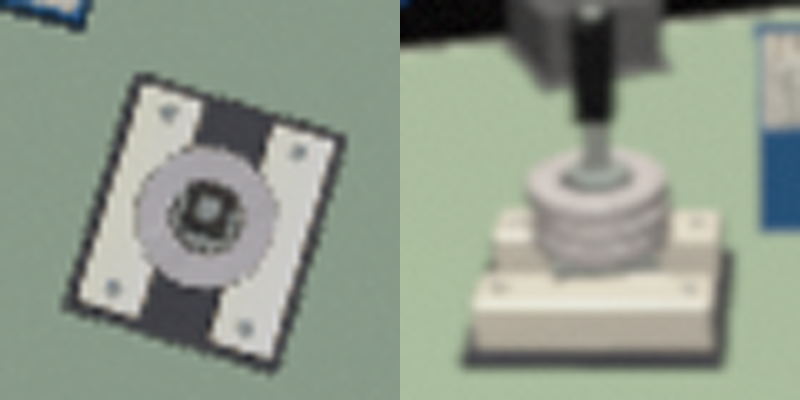

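The picture shows the stack lying centred on the stand (top crop: ring at (207,217), stand centre at about (207,223)). The key stands upright in it and the gripper is clear, so I'm handing in.

```bash
python3 -c "
from plant import job
print(job.close_job())"
```

```text
the job is handed in; nothing more can be done
None
```

The job is done and handed in at about 36 s of the 72 s allowed; no verdict is reported.

**What I did:**
- I gripped the key after three small yaw corrections, until the fingers closed to 16.2 mm.
- I lowered it through the rings at a foot direction of about -37° and the foot went through the slot without needing a search.
- I turned it about 77°. The load rose to about 2.7 N, which matches the key, plate and three rings.
- I carried the stack over, turned the foot to lie along the gap in the stand, set it down, let go and backed away.

**Last checks:**
- **Position:** both views show the three rings flat on the plate across the rails, with the key upright through them. The rings lie within about 2 mm of the stand's middle in the top view.
- **Forces:** I read these only at the end of each move. The highest upward reading was about 6 N, pressing on the stand just before release. Contact on the jig stayed at about 2 N or less.
- **Gripper:** it read no load when I handed in.

**Disagreements:**
- The cameras differed from the robot by 1 to 4 mm. I corrected for this by comparing things within one view and by feeling for contact.
- The network missed ring_top in the final side view, although the picture shows it there.
- I did not re-measure the bottles, beaker and vial at the end. The gripper stayed well away from them.

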